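# Clear and pin up a drilling jig

### The job

Get the drilling jig ready for the next part. Open the wooden pin case by lifting its cover right back until it rests on its stop, and wipe all the wood offcuts off the jig plate into the card tray beside it with the rubber-soled scraper block, not with the fingers. Once the plate is clear and the case open, stand the scraper upright on the bench, plug every pin in the case into a jig bore that fits it until its collar sits flat on the plate, then shut the case, without disturbing the glue bottle or the paint jars.

Things in the scene. Friction and masses are not known exactly. Their poses are not given: they have to be found in the camera images.
- jig: drilling jig, fixed: aluminium block, 44 mm high; top 110 (x) by 150 mm (y), carried on from y = 75 to 100 mm by a 10 mm thick lip over the tray's near wall. Dark fence 12 mm wide and high on the plate's +x edge (x 43 to 55 mm); bolted flange, 14 mm high, at the foot of its -x side. Origin at the centre of its underside; x away from the robot, y to the tray, z up; turned up to 0.15 rad
- plate_mid (a point): point on the jig's top surface over its origin, 44 mm above the bench
- bore_a (a point): centre of the mouth, on the plate surface, of a wide round bore for a thick pin: 13.5 mm wide, 37 mm deep, 2 mm chamfer; bores a and b lie farthest from the tray, 70 mm from c and d; a at the robot's side
- bore_b (a point): mouth of the second wide bore, as bore_a, 47 mm from it along the jig's +x, by the fence
- bore_c (a point): mouth of a narrow round bore for a thin pin: 9.5 mm wide, 37 mm deep, 2 mm chamfer; at the robot's side
- bore_d (a point): mouth of the second narrow bore, as bore_c, 47 mm from it along the jig's +x, by the fence
- chip_tray: shallow yellow card tray, 190 (its x) by 137 mm (its y), 28 mm high, walls and floor 2 mm, standing loose against the jig with its long side across the jig's y, under the jig's lip; origin at the centre of its underside
- pin_case: wooden pin case, fixed: base block 115 (x) by 180 mm (y), 45 mm high, with four 14 mm wide, 38 mm deep storage holes 44 mm apart in a row along y; a hollow cover 54 mm high is hinged along its +x edge. Origin at the centre of its underside; x away from the robot, z up; turned up to 0.3 rad
- case_lid (a joint): angle of the cover in rad: 0 shut, 1.75 open and resting on its stop. It falls shut from below about 1.0 and falls back onto the stop by itself from above about 1.2; light (250 g), damped hinge
- lid_hinge (a point): middle of the cover's hinge axis, which runs along the case's y, at the case's +x edge, 45.5 mm above the bench
- lid_tab (a point): grip point on the brass tab at the middle of the cover's front; turns with the cover. Shut, it lies 145 mm in -x and 15 mm up from the hinge axis. The tab is 18 mm wide along the case's y, 12 mm thick and sticks out 42 mm from the cover's front; the point lies 30 mm out. Pinched by its flat sides (along the case's y) it can turn between the pads; open, it points up
- pin_thick1_mid (a point): thick steel pin, 78 mm long, upright in a storage hole, resting on its collar: point half-way up, z to its head. Shank 12 mm thick, tapered tip, from 39 to 5 mm below the point; collar 28 mm across, 5 to 1 mm below it; round head 20 mm across, from there to 39 mm above. Seated in a bore, the point is 5 mm above the plate. May be absent
- pin_thick2_mid (a point): thick steel pin, 78 mm long, upright in a storage hole, resting on its collar: point half-way up, z to its head. Shank 12 mm thick, tapered tip, from 39 to 5 mm below the point; collar 28 mm across, 5 to 1 mm below it; round head 20 mm across, from there to 39 mm above. Seated in a bore, the point is 5 mm above the plate. May be absent
- pin_thin1_mid (a point): thin steel pin, 78 mm long, upright in a storage hole, resting on its collar: point half-way up, z to its head. Shank 8 mm thick, tapered tip, from 39 to 5 mm below the point; collar 22 mm across, 5 to 1 mm below it; round head 13 mm across, from there to 39 mm above. Seated in a bore, the point is 5 mm above the plate. May be absent
- pin_thin2_mid (a point): thin steel pin, 78 mm long, upright in a storage hole, resting on its collar: point half-way up, z to its head. Shank 8 mm thick, tapered tip, from 39 to 5 mm below the point; collar 22 mm across, 5 to 1 mm below it; round head 13 mm across, from there to 39 mm above. Seated in a bore, the point is 5 mm above the plate. May be absent
- offcut1_mid (a point): a loose wood offcut, 26x16x10 mm (its x, y, z), lying on the jig plate: its centre. Absent in some runs
- offcut2_mid (a point): a loose wood offcut, 30x13x12 mm (its x, y, z), lying on the jig plate: its centre. Absent in some runs
- offcut3_mid (a point): a loose wood offcut, 22x20x9 mm (its x, y, z), lying on the jig plate: its centre. Absent in some runs
- offcut4_mid (a point): a loose wood offcut, 28x18x8 mm (its x, y, z), lying on the jig plate: its centre. Absent in some runs
- scraper_mid (a point): the scraper block, 50 mm high, standing on the bench: point half-way up its middle. Black rubber sole 100 (x) by 44 mm (y), 8 mm thick, with a wooden grip 88 by 24 mm above it (24 mm along its y), 42 mm high; z up; 120 g
- glue_bottle: a standing glue bottle, 30 mm across, 100 mm high, bystander; origin under its centre
- paint_jar1: a small paint jar, 26 mm across, 34 mm high, bystander; origin under its centre
- paint_jar2: another such paint jar, bystander; origin under its centre
There are look-alikes about, which are no part of the job. Leave any orange look-alike of the part that bears scraper_mid alone.

How it is judged:
On the way:
1. the cover rests open on its stop and all offcuts lie in the tray, before any pin is brought to the jig (value of joint case_lid above 1.66 rad and x of offcut1_mid in the frame of chip_tray between -0.094 and 0.094 m and y of offcut1_mid in the frame of chip_tray between -0.068 and 0.068 m and height (world z) of each of offcut1_mid, offcut2_mid, offcut3_mid, offcut4_mid below 0.028 m and x of offcut2_mid in the frame of chip_tray between -0.094 and 0.094 m and y of offcut2_mid in the frame of chip_tray between -0.068 and 0.068 m and x of offcut3_mid in the frame of chip_tray between -0.094 and 0.094 m and y of offcut3_mid in the frame of chip_tray between -0.068 and 0.068 m and x of offcut4_mid in the frame of chip_tray between -0.094 and 0.094 m and y of offcut4_mid in the frame of chip_tray between -0.068 and 0.068 m and horizontal distance between each of pin_thick1_mid, pin_thick2_mid, pin_thin1_mid, pin_thin2_mid and jig above 0.13 m), for 0.3 s.
At the end, for the whole second after the job is handed in: every offcut lies in the card tray; every pin stands in a bore of its own size, within 4 mm of its centre, its collar within 2.5 mm of the plate, upright within 0.08 rad; the scraper stands upright (0.1 rad) on the bench, not on the jig or in the tray; the cover is shut within 0.05 rad (x of offcut1_mid in the frame of chip_tray between -0.094 and 0.094 m and y of offcut1_mid in the frame of chip_tray between -0.068 and 0.068 m and height (world z) of each of offcut1_mid, offcut2_mid, offcut3_mid, offcut4_mid below 0.028 m and x of offcut2_mid in the frame of chip_tray between -0.094 and 0.094 m and y of offcut2_mid in the frame of chip_tray between -0.068 and 0.068 m and x of offcut3_mid in the frame of chip_tray between -0.094 and 0.094 m and y of offcut3_mid in the frame of chip_tray between -0.068 and 0.068 m and x of offcut4_mid in the frame of chip_tray between -0.094 and 0.094 m and y of offcut4_mid in the frame of chip_tray between -0.068 and 0.068 m and ((horizontal distance between pin_thick1_mid and bore_a below 0.004 m and z of pin_thick1_mid in the frame of bore_a below 0.0075 m) or (horizontal distance between pin_thick1_mid and bore_b below 0.004 m and z of pin_thick1_mid in the frame of bore_b below 0.0075 m)) and angle between each of pin_thick1_mid, pin_thick2_mid, pin_thin1_mid, pin_thin2_mid's own z axis and vertical below 0.08 rad and ((horizontal distance between pin_thick2_mid and bore_a below 0.004 m and z of pin_thick2_mid in the frame of bore_a below 0.0075 m) or (horizontal distance between pin_thick2_mid and bore_b below 0.004 m and z of pin_thick2_mid in the frame of bore_b below 0.0075 m)) and ((horizontal distance between pin_thin1_mid and bore_c below 0.004 m and z of pin_thin1_mid in the frame of bore_c below 0.0075 m) or (horizontal distance between pin_thin1_mid and bore_d below 0.004 m and z of pin_thin1_mid in the frame of bore_d below 0.0075 m)) and ((horizontal distance between pin_thin2_mid and bore_c below 0.004 m and z of pin_thin2_mid in the frame of bore_c below 0.0075 m) or (horizontal distance between pin_thin2_mid and bore_d below 0.004 m and z of pin_thin2_mid in the frame of bore_d below 0.0075 m)) and height (world z) of scraper_mid below 0.029 m and angle between scraper_mid's own z axis and vertical below 0.1 rad and horizontal distance between scraper_mid and chip_tray above 0.1 m and value of joint case_lid below 0.05 rad); the robot touches nothing.
It fails at once if the fingers touch offcut1 while it lies on the jig plate (contact force between the fingers and offcut1 above 0.5 N and x of offcut1_mid in the frame of jig between -0.055 and 0.055 m and y of offcut1_mid in the frame of jig between -0.075 and 0.1 m and z of offcut1_mid in the frame of jig between 0.044 and 0.06 m).
It fails at once if the fingers touch offcut2 while it lies on the jig plate (contact force between the fingers and offcut2 above 0.5 N and x of offcut2_mid in the frame of jig between -0.055 and 0.055 m and y of offcut2_mid in the frame of jig between -0.075 and 0.1 m and z of offcut2_mid in the frame of jig between 0.044 and 0.06 m).
It fails at once if the fingers touch offcut3 while it lies on the jig plate (contact force between the fingers and offcut3 above 0.5 N and x of offcut3_mid in the frame of jig between -0.055 and 0.055 m and y of offcut3_mid in the frame of jig between -0.075 and 0.1 m and z of offcut3_mid in the frame of jig between 0.044 and 0.06 m).
It fails at once if the fingers touch offcut4 while it lies on the jig plate (contact force between the fingers and offcut4 above 0.5 N and x of offcut4_mid in the frame of jig between -0.055 and 0.055 m and y of offcut4_mid in the frame of jig between -0.075 and 0.1 m and z of offcut4_mid in the frame of jig between 0.044 and 0.06 m).
It fails at once if the glue bottle or a paint jar is moved over 30 mm (distance of any of glue_bottle, paint_jar1, paint_jar2 from where it was at the start of the episode above 0.03 m).
Of offcut1, offcut2, offcut3, offcut4 only 2 to 4 are there at a start; the rules pass over those that are not, and their reading is None.
Of pin_thick1, pin_thick2, pin_thin1, pin_thin2 only 2 to 4 are there at a start; the rules pass over those that are not, and their reading is None.
At some moment in a run one of scraper, offcut1, offcut2, offcut3, offcut4 may be knocked a few centimetres aside while the robot is not near it.
Once in a run the grip may slacken for a moment while it holds something.
It also fails if it takes over 210 s, if anything falls off the work surface, if the arm or the gripper's body presses on something with over 40 N, if the wrist force passes 120 N, or if a joint passes its speed limit or range.

### The arm

A 6-joint arm with a two-finger parallel gripper is mounted at the origin on a cart in front of the work surface, level with it; the furniture and walls round the work are solid. World frame = base frame: x ahead of the robot, y to its left, z up, the work surface at z = 0. Lengths are in m, angles in rad, forces in N, time in s.
With the tool pointing down it reaches from about 0.325 to 0.9 m from the base axis. Payload 6.1 kg.
Tool frame: the origin (TCP) lies on the centre line of the jaws, within the pads' length; the fingertips stand tips_ahead ahead of it and the grasp point (between the pads) lies 2 mm behind it (tips_ahead is the distance from the TCP to the fingertips, in m); z points along the fingers, y is the line along which they close (so a half turn about z gives the same grasp; the last joint's range is limited). The gripper opens to 85 mm and grips with 20 to 120 N. Pads are 22 mm wide; open, the fingers measure 114 mm over their backs; the gripper's body (76 mm by 85 mm) begins 54 mm behind the grasp point. The pads swing forward as they close: fully open they stand 13 mm farther back than shut.
Start: joints at [-1.357, 0.22, 1.526, -0, 1.395, -0.126], TCP at [0.208, -0.589, 0.248] pointing down, gripper open.
Joint ranges: [-2.98, 2.98], [-0.91, 2.08], [0.09, 2.57], [-1.24, 4.39], [0.2, 2.65], [-2.68, 2.68]. Speed limits (rad/s): [2.57, 2.57, 3.01, 3.14, 3.14, 3.14].

### API

Orientations are given as a unit quaternion [w, x, y, z].
In Python, from plant import observe, get_image, calibration, finish_job, tips_ahead gives the robot as it stands. The module is installed in compiled form; this text tells all that it offers.
- The arm moves only by the tool move_arm, never from a script. Its argument "steps" is a list that holds one entry, the list of rows, each a list of 6 numbers: the shift along the tool's x, y, z in m, then the turn, a rotation vector about the tool's x, y, z in degrees. A call has exactly 10 rows; each row shifts and turns the commanded pose from where the row before left it, along the tool's axes as they then stand; what a row does not reach is not made up. A row lasts 1/10 s, in which the tool goes at most 50 mm and 8.59 degrees, less where a joint would pass 70% of its speed; a pose out of reach is approached as far as the arm can. A call is refused whole if a number of a shift passes 0.05 or a number of a turn 8.59, either way. A call with a gripper value outside its range is refused whole. "fingers" is the finger opening in m, from 0 to 0.0854, set as the call begins (left out, the last holds). The fingers move at their own pace and stop on an object; the grip force is fixed at half the most. Time passes only in rows, so rows that do not move let the fingers close, or fill a call up. It gives the time, the measured TCP pose, the force, the opening and the grip force at its end, in the units of the state.
- observe(): the state, without advancing time (a new reading comes with each control period).
- get_image(name): name is "scene" or "top"; returns (picture, depth): 480x640x3 uint8, blue, green, red; 480x640 float32, m along the optical axis (not along the pixel's ray), 0 where there is no reading.
- calibration(name): a dict with "vertical_fov" (degrees; the focal length in pixels is half the picture's height over the tangent of half this angle, whatever the lens; pixels are square), "cx", "cy" (the principal point, pixels), "k1" (the pictures are not rectified: a ray, as slopes to the right and down, at radius r is drawn at 1 + k1 r^2 times it, then the intrinsics apply), "R" (3x3) and "t" (3): a world point X has camera coordinates R X + t. Camera axes: x right, y down, z forward; pixel columns grow to the right and rows downward; lengths in m; the calibration is good to about 2 mm. A picture is of the moment at which its call begins. calibration takes no time and is no camera call.
- finish_job(): hands the job in; it is judged then, once.
The state is a dict: "time_s": time; "q": joint angles; "dq": joint speeds; "effort": joint torques, N m; "tool_pos": TCP position; "orientation": TCP orientation; "ft_force": force on the tool from outside, world axes, zero at the start; "moment": the same for the moment, N m; "gripper_width": opening from 0.0 (shut) to 1.0 (fully open); "grip_force": force on a finger pad.
Only numpy, scipy, OpenCV 4.12 (cv2) and the standard library are available. Lean on these libraries where they do the work, as an engineer would, in place of code of your own. Each camera call takes 0.05 s, during which the arm holds its last target. There are 200 camera calls.

## Working session

There is one attempt and no reset: what is moved stays moved. The work goes in short steps, Python scripts to look and compute and a tool call to move; the robot and the scene stay as the last step left them, time stands still between calls to the robot, and variables do not carry over. Pictures are saved under pics/ and viewed, at most 14 in all, crops included, and the job is handed in when it is done.

Besides the shell and the picture viewer there is one more tool, called after "Emit:" as name([rows], argument=value, ...), one row to a line, values as JSON. move_arm: Moves the arm, as the interface text tells. Its arguments: {"type":"object","properties":{"steps":{"type":"array","items":{"type":"array","items":{"type":"array","items":{"type":"number"}}}},"fingers":{"type":"number"}},"required":["steps"]}

```bash
ls; mkdir -p pics
cat > h.py <<'E'
import numpy as np, cv2
from plant import *
def cal(n):
    c=calibration(n); f=240/np.tan(np.radians(c["vertical_fov"])/2)
    return f,c["cx"],c["cy"],c["k1"],np.array(c["R"]),np.array(c["t"])
def proj(n,X):
    f,cx,cy,k,R,t=cal(n); P=np.atleast_2d(X)@R.T+t; s=P[:,:2]/P[:,2:]
    s=s*(1+k*(s**2).sum(1,keepdims=True)); return s*f+[cx,cy]
def rays(n,uv):
    f,cx,cy,k,R,t=cal(n); d=(np.atleast_2d(uv).astype(float)-[cx,cy])/f; s=d.copy()
    for _ in range(20): s=d/(1+k*(s**2).sum(1,keepdims=True))
    return -R.T@t, np.c_[s,np.ones(len(s))]@R, s
def onz(n,uv,z):
    o,d,_=rays(n,uv); return o+d*((z-o[2])/d[:,2])[:,None]
def cloud(n,dep):
    v,u=np.mgrid[0:480,0:640]; o,d,_=rays(n,np.c_[u.ravel(),v.ravel()])
    return (o+d*dep.reshape(-1,1)).reshape(480,640,3)
E
python3 - <<'E'
from h import *
for n in("scene","top"):
    p,d=get_image(n); cv2.imwrite(f"pics/{n}0.png",p); np.save(f"{n}0.npy",d)
    c=calibration(n); R=np.array(c["R"]);print(n,-R.T@np.array(c["t"]),R[2],c["vertical_fov"],c["k1"])
s=observe();print(s["tool_pos"],s["orientation"],s["time_s"]);print(tips_ahead if not callable(tips_ahead) else tips_ahead())
E
```

```text
pics
scene [0.18947007 0.77620694 0.81146872] [ 0.37360539 -0.66959092 -0.64192447] 55.63405178879573 -0.05707412103253082
top [ 0.45528688 -0.01294377  1.08690124] [ 0.13486223 -0.00909096 -0.99082265] 56.78164250645242 -0.031054167100929068
[ 0.20818221 -0.58873969  0.24727871] [-8.92680121e-04  9.85605407e-01  1.69059701e-01 -3.98518381e-05] 0.1
0.017
```

View pics/top0.png

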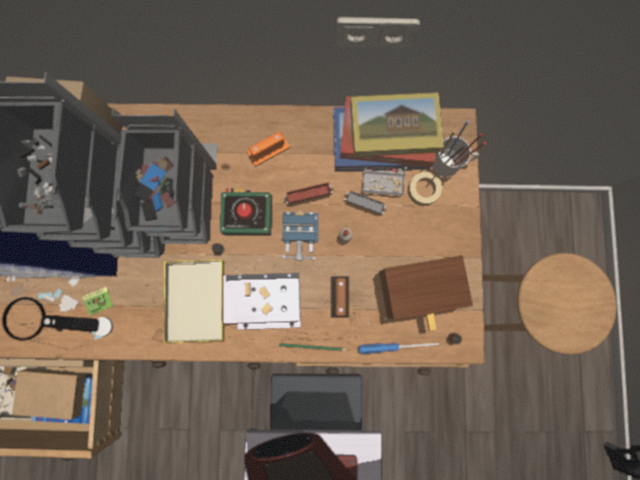

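View pics/scene0.png

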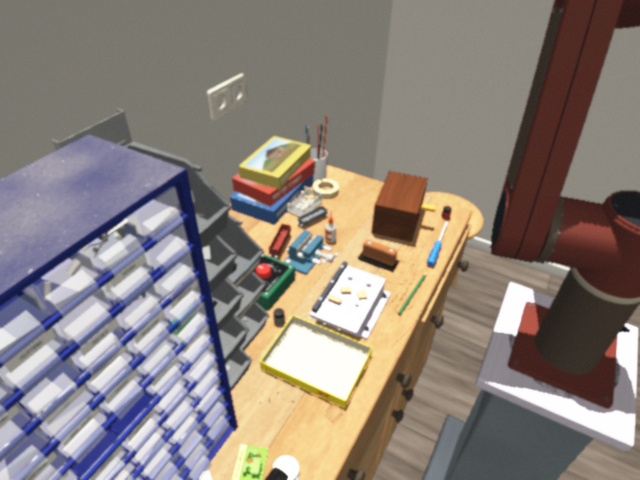

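The top view has x up and y to the left. It shows the tray (194,300), jig (262,300) with 3 offcuts, scraper (341,296), case (428,288) with its tab at (428,322), bottle (345,236) and jars (218,249) and (454,338). The orange look-alike is at (268,148).

```bash
cat > m1.py <<'E'
from h import *
p=cv2.imread("pics/top0.png"); d=np.load("top0.npy"); P=cloud("top",d); Z=P[...,2]
hsv=cv2.cvtColor(p,cv2.COLOR_BGR2HSV)
def rect(m,z,name,roi):
    mm=np.zeros((480,640),np.uint8); x0,x1,y0,y1=roi; mm[y0:y1,x0:x1]=m[y0:y1,x0:x1]
    n,l,s,c=cv2.connectedComponentsWithStats(mm)
    for k in range(1,n):
        if s[k,4]<12: continue
        q=np.argwhere(l==k)[:,::-1]; w=onz("top",q,z)[:,:2]
        (cx,cy),(a,b),ang=cv2.minAreaRect((w*1000).astype(np.float32))
        print(name,s[k,4],c[k].round(1),"xy",round(cx,1),round(cy,1),"size",round(a,1),round(b,1),"ang",round(ang,1),"z",np.median(Z[l==k]).round(4))
print("bench z",np.median(Z[260:270,330:400]))
white=((hsv[...,1]<40)&(hsv[...,2]>140)).astype(np.uint8)
plate=(abs(Z-.044)<.006)&(Z>0.03)
rect(plate.astype(np.uint8),.044,"plate",(215,310,260,340))
rect(((Z>.085)&(Z<.115)).astype(np.uint8),.0995,"cover",(370,490,240,340))
rect(((abs(Z-.055)<.02)&(hsv[...,1]>150)&(hsv[...,2]>150)).astype(np.uint8),.066,"tab",(410,445,305,340))
rect(((Z>.035)&(Z<.06)).astype(np.uint8),.05,"scr",(320,360,265,330))
rect(((hsv[...,1]>60)&(hsv[...,0]<30)&(Z>.04)).astype(np.uint8),.053,"off",(228,296,278,326))
rect(((Z>.018)).astype(np.uint8),.028,"tray",(155,226,250,350))
rect(((Z>.018)&(Z<.13)).astype(np.uint8),.034,"jar1",(208,228,240,260))
rect(((Z>.018)&(Z<.13)).astype(np.uint8),.034,"jar2",(445,465,328,348))
rect(((Z>.018)&(Z<.13)).astype(np.uint8),.09,"glue",(335,356,222,246))
rect(((hsv[...,2]<110)).astype(np.uint8),.044,"bores",(228,302,280,322))
big=cv2.resize(p[240:350,160:300],None,fx=5.6,fy=5.4,interpolation=cv2.INTER_CUBIC); cv2.imwrite("pics/jig0.png",big)
E
python3 m1.py
```

```text
bench z -0.0002574624793424407
plate 2873 [260.5 300.5] xy 462.2 124.2 size 107.8 174.0 ang 2.3 z 0.0437
cover 4244 [427.4 287.1] xy 490.8 -251.2 size 115.3 183.3 ang 9.9 z 0.0994
scr 396 [339.8 296.9] xy 468.3 -58.8 size 85.3 23.2 ang 0.5 z 0.0491
off 54 [247.4 288.2] xy 484.1 155.5 size 26.5 10.6 ang 9.1 z 0.056
off 61 [263.9 292. ] xy 475.9 117.8 size 23.2 14.0 ang 35.1 z 0.054
off 63 [266.2 308.5] xy 438.4 111.7 size 16.6 20.0 ang 38.3 z 0.0528
tray 49 [157.6 253.3] xy 565.2 377.8 size 16.9 14.8 ang 0.8 z 0.0402
tray 33 [217.3 251.2] xy 571.9 236.0 size 7.2 24.1 ang 0.7 z 0.0314
tray 231 [169.5 297.4] xy 454.6 307.6 size 188.8 100.7 ang 2.5 z 0.0255
tray 235 [222.2 295.1] xy 458.9 225.8 size 191.0 37.1 ang 7.6 z 0.0284
tray 27 [200. 341.] xy 360.9 266.9 size 2.2 60.9 ang 3.0 z 0.0267
jar1 102 [217.1 248. ] xy 579.6 233.8 size 24.0 26.6 ang 0.7 z 0.0323
jar2 107 [455.3 338.9] xy 372.1 -330.7 size 23.0 26.2 ang 0.3 z 0.0328
glue 144 [344.9 234.4] xy 607.6 -67.4 size 29.9 27.3 ang 0.4 z 0.0489
```

View pics/jig0.png

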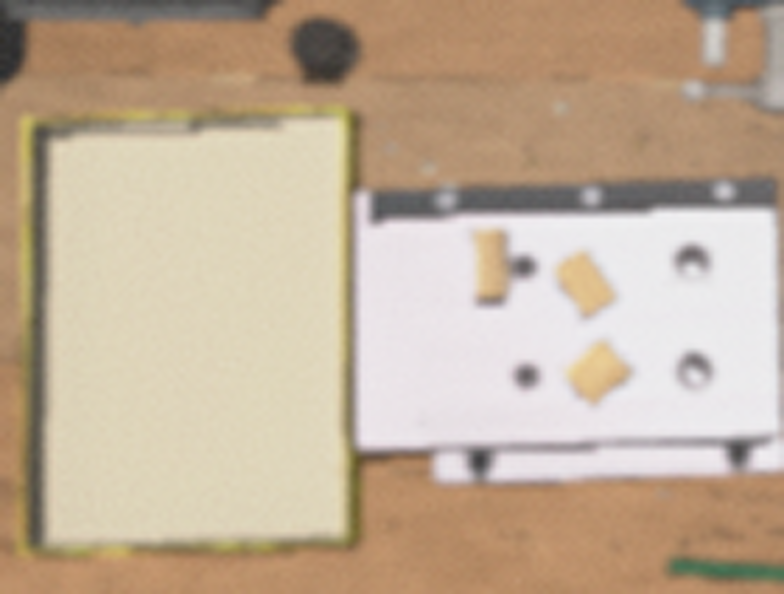

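The crop shows bores a (695,370), b (692,260), c (526,375) and d (522,266). The three offcuts lie between y≈c/d and a/b, well clear of the fence.

```bash
cat >> h.py <<'E'
def pose():
    s=observe(); w,x,y,z=s["orientation"]
    from scipy.spatial.transform import Rotation as Ro
    return s,np.array(s["tool_pos"]),Ro.from_quat([x,y,z,w])
def go(*wps, start=None):
    """wps: x,y,z(mm),yaw deg (tool x dir), tool pointing down; prints shift in tool axes at target yaw + turn"""
    s,p,R=pose(); p=p*1000; M=R.as_matrix(); yaw=np.degrees(np.arctan2(M[1,0],M[0,0]))
    print("t",round(s["time_s"],2),"tcp",p.round(1),"yaw",yaw.round(2),"tilt",np.degrees(np.arccos(-M[2,2])).round(2),"w",round(s["gripper_width"]*85.4,1),"F",np.round(s["ft_force"],1),"grip",round(s["grip_force"],1))
    for i,w in enumerate(wps):
        x,y,z,t=w; c,sn=np.cos(np.radians(t)),np.sin(np.radians(t)); d=np.array([x,y,z])-p
        sh=np.array([c*d[0]+sn*d[1], sn*d[0]-c*d[1], -d[2]])
        print(f"wp{i}: turnz {yaw-t:.2f} then shift mm",sh.round(1), "len",np.linalg.norm(sh).round(0)); p=np.array([x,y,z],float); yaw=t
E
python3 - <<'E'
from h import *
p=cv2.imread("pics/top0.png")
crop=cv2.resize(p[240:350,160:300],None,fx=8,fy=8,interpolation=cv2.INTER_CUBIC)
g=cv2.cvtColor(crop,cv2.COLOR_BGR2GRAY); hsv=cv2.cvtColor(crop,cv2.COLOR_BGR2HSV)
W=[]
for (a,b) in [(695,370),(692,260),(526,375),(522,266)]:
    a=a*8/5.6;b=b*8/5.4
    m=np.zeros_like(g); r=36; cv2.circle(m,(int(a),int(b)),r,255,-1)
    bg=np.percentile(g[m>0],85); mm=((g<bg-35)&(m>0)&(hsv[...,1]<60)).astype(np.uint8)
    q=np.argwhere(mm)[:,::-1]; (cx,cy),rad=cv2.minEnclosingCircle(q.astype(np.float32)); cen=q.mean(0)
    uv=np.array([160+(cx+.5)/8-.5,240+(cy+.5)/8-.5]); w=onz("top",uv,.044)[0]; W.append(w); print(uv.round(2),rad/8,"world",(w*1000).round(1), (onz("top",[160+(cen[0]+.5)/8-.5,240+(cen[1]+.5)/8-.5],.044)[0]*1000).round(1))
W=np.array(W)*1000
for i,j in((0,1),(2,3),(0,2),(1,3)):
    e=W[j]-W[i]; print(i,j,np.linalg.norm(e[:2]).round(1),np.degrees(np.arctan2(e[1],e[0])).round(1))
for pt in [(.4046,-.2662,.0605),(.3928,-.2683,.0665)]:
    print("tab", proj("top",pt), proj("scene",pt))
go((404,-266,160,9.9),(404,-266,61,9.9))
E
```

```text
[283.58 307.83] 3.226564884185791 world [440.4  71.9  44. ] [441.8  72.1  44. ]
[283.12 287.72] 3.221789836883545 world [487.   74.1  44. ] [488.3  74.1  44. ]
[253.56 309.21] 2.586320161819458 world [436.4 141.5  44. ] [436.4 141.5  44. ]
[251.62 288.85] 4.009836673736572 world [483.4 147.5  44. ] [483.2 145.9  44. ]
0 1 46.6 2.6
2 3 47.4 7.3
0 2 69.7 93.3
1 3 73.6 92.8
tab [[430.66205031 325.30596205]] [[430.55633961 208.26708976]]
tab [[432.32534513 330.72123805]] [[435.25489333 207.44859205]]
t 0.1 tcp [ 208.2 -588.7  247.3] yaw 19.47 tilt 0.1 w 85.6 F [ 1.  -0.3 -0.8] grip 0.0
wp0: turnz 9.57 then shift mm [ 248.4 -284.3   87.3] len 387.0
wp1: turnz 0.00 then shift mm [ 0.  0. 99.] len 99.0
```

Emit:
move_arm([
  [[0, 0, 0, 0, 0, 4.8], [0, 0, 0, 0, 0, 4.8], [0.031, -0.0355, 0.0109, 0, 0, 0], [0.031, -0.0355, 0.0109, 0, 0, 0], [0.031, -0.0355, 0.0109, 0, 0, 0], [0.031, -0.0355, 0.0109, 0, 0, 0], [0.031, -0.0355, 0.0109, 0, 0, 0], [0.031, -0.0355, 0.0109, 0, 0, 0], [0.031, -0.0355, 0.0109, 0, 0, 0], [0.031, -0.0355, 0.0109, 0, 0, 0]],
], fingers=0.05)

```text
time_s: 1.1
tool_pos: [0.4044, -0.2651, 0.1605]
orientation: [-0.0, 0.996, 0.086, -0.0]
ft_force: [1.5, -0.1, 0.3]
gripper_width: 0.587
grip_force: 0.0
```

Run:
```python
from h import *
go((403,-266.3,61,9.9))
```

```text
t 1.1 tcp [ 404.4 -265.1  160.5] yaw 9.85 tilt 0.01 w 50.1 F [ 1.5 -0.1  0.3] grip 0.0
wp0: turnz -0.05 then shift mm [-1.6  1.  99.5] len 100.0
```

Emit:
move_arm([
  [[-0.0016, 0.001, 0.0165, 0, 0, 0], [0, 0, 0.0166, 0, 0, 0], [0, 0, 0.0166, 0, 0, 0], [0, 0, 0.0166, 0, 0, 0], [0, 0, 0.0166, 0, 0, 0], [0, 0, 0.0166, 0, 0, 0], [0, 0, 0, 0, 0, 0], [0, 0, 0, 0, 0, 0], [0, 0, 0, 0, 0, 0], [0, 0, 0, 0, 0, 0]],
])

```text
time_s: 2.1
tool_pos: [0.4032, -0.2688, 0.0627]
orientation: [0.001, 0.996, 0.086, 0.001]
ft_force: [-0.1, -0.4, 1.0]
gripper_width: 0.586
grip_force: 0.0
```

Emit:
move_arm([
  [[0, 0, 0, 0, 0, 0], [0, 0, 0, 0, 0, 0], [0, 0, 0, 0, 0, 0], [0, 0, 0, 0, 0, 0], [0, 0, 0, 0, 0, 0], [0, 0, 0, 0, 0, 0], [0, 0, 0, 0, 0, 0], [0, 0, 0, 0, 0, 0], [0, 0, 0, 0, 0, 0], [0, 0, 0, 0, 0, 0]],
], fingers=0.008)

```text
time_s: 3.1
tool_pos: [0.4028, -0.2684, 0.0622]
orientation: [0.0, 0.996, 0.086, 0.0]
ft_force: [-2.8, 0.9, 5.5]
gripper_width: 0.192
grip_force: 59.6
```

Run:
```python
from h import *
go((403,-266.3,61,9.9))
f=np.r_[np.linspace(0,1.45,21)]
P=np.c_[-146*np.cos(f)+16*np.sin(f), 146*np.sin(f)+16*np.cos(f)]
print(np.c_[np.diff(P,axis=0)[:,0],-np.diff(P,axis=0)[:,1]].round(1).tolist())
```

```text
t 3.1 tcp [ 402.8 -268.4   62.2] yaw 9.88 tilt 0.03 w 16.4 F [-2.8  0.9  5.5] grip 59.6
wp0: turnz -0.02 then shift mm [ 0.6 -2.1  1.2] len 2.0
[[1.5, -10.5], [2.3, -10.4], [3.0, -10.2], [3.8, -10.0], [4.5, -9.7], [5.2, -9.3], [5.8, -8.9], [6.5, -8.5], [7.1, -8.0], [7.6, -7.4], [8.1, -6.9], [8.6, -6.3], [9.0, -5.6], [9.4, -4.9], [9.8, -4.2], [10.0, -3.5], [10.3, -2.8], [10.4, -2.0], [10.6, -1.3], [10.6, -0.5]]
```

Emit:
move_arm([
  [[0.0015, 0, -0.0105, 0, 0, 0], [0.0023, 0, -0.0104, 0, 0, 0], [0.003, 0, -0.0102, 0, 0, 0], [0.0038, 0, -0.01, 0, 0, 0], [0.0045, 0, -0.0097, 0, 0, 0], [0.0052, 0, -0.0093, 0, 0, 0], [0.0058, 0, -0.0089, 0, 0, 0], [0.0065, 0, -0.0085, 0, 0, 0], [0.0071, 0, -0.008, 0, 0, 0], [0.0076, 0, -0.0074, 0, 0, 0]],
])

```text
time_s: 4.1
tool_pos: [0.4489, -0.2602, 0.1545]
orientation: [0.0, 0.996, 0.086, -0.001]
ft_force: [3.5, -4.5, -8.5]
gripper_width: 0.198
grip_force: 60.9
```

Emit:
move_arm([
  [[0.0081, 0, -0.0069, 0, 0, 0], [0.0086, 0, -0.0063, 0, 0, 0], [0.009, 0, -0.0056, 0, 0, 0], [0.0094, 0, -0.0049, 0, 0, 0], [0.0098, 0, -0.0042, 0, 0, 0], [0.01, 0, -0.0035, 0, 0, 0], [0.0103, 0, -0.0028, 0, 0, 0], [0.0104, 0, -0.002, 0, 0, 0], [0.0106, 0, -0.0013, 0, 0, 0], [0.0106, 0, -0.0005, 0, 0, 0]],
])

```text
time_s: 5.1
tool_pos: [0.5454, -0.2431, 0.1929]
orientation: [-0.0, 0.996, 0.086, 0.0]
ft_force: [-4.3, -1.6, 0.0]
gripper_width: 0.193
grip_force: 59.0
```

Run:
```python
from h import *
go((547,-243,220,9.9))
p,d=get_image("scene");cv2.imwrite("pics/s1.png",p[100:400,150:640])
```

```text
t 5.1 tcp [ 545.4 -243.1  192.9] yaw 9.87 tilt 0.02 w 16.5 F [-4.3 -1.6  0. ] grip 59.0
wp0: turnz -0.03 then shift mm [  1.5   0.2 -27.1] len 27.0
```

View pics/s1.png

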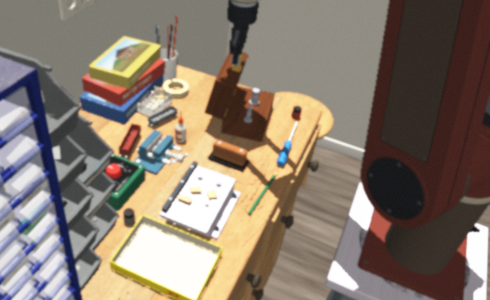

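The cover is at about 1.45 rad with the tab gripped, and two pins show in the case. I'll release it, retreat upward and look.

Emit:
move_arm([
  [[0, 0, 0, 0, 0, 0], [0, 0, 0, 0, 0, 0], [0, 0, 0, 0, 0, 0], [0, 0, 0, 0, 0, 0], [0, 0, -0.025, 0, 0, 0], [0, 0, -0.025, 0, 0, 0], [0, 0, -0.025, 0, 0, 0], [-0.05, 0, 0, 0, 0, 4.7], [-0.05, 0, 0, 0, 0, 4.7], [0, -0.05, 0, 0, 0, 0]],
], fingers=0.045)

```text
time_s: 6.15
tool_pos: [0.44, -0.2135, 0.2676]
orientation: [0.002, 1.0, -0.004, -0.001]
ft_force: [2.4, 1.7, 0.2]
gripper_width: 0.526
grip_force: 0.0
```

Run:
```python
from h import *
p,d=get_image("top");np.save("top1.npy",d);cv2.imwrite("pics/top1f.png",p);cv2.imwrite("pics/t1.png",cv2.resize(p[230:350,300:490],None,fx=4.2,fy=4.2,interpolation=cv2.INTER_CUBIC))
P=cloud("top",d);Z=P[...,2]
m=((Z>.035)&(Z<.06)).astype(np.uint8); mm=np.zeros_like(m); mm[265:330,320:360]=m[265:330,320:360]
q=np.argwhere(mm)[:,::-1]; print(len(q),cv2.minAreaRect((onz("top",q,.05)[:,:2]*1000).astype(np.float32)))
go((468.3,-58.8,150,.5),(468.3,-58.8,38,.5))
```

```text
396 ((468.2549133300781, -58.76374053955078), (85.3158187866211, 23.225051879882812), 0.4806535840034485)
t 6.2 tcp [ 442.1 -203.3  267.4] yaw 0.01 tilt 0.26 w 44.8 F [ 4.2  6.4 -0.2] grip 0.0
wp0: turnz -0.49 then shift mm [  27.5 -144.3  117.4] len 188.0
wp1: turnz 0.00 then shift mm [  0.   0. 112.] len 112.0
```

View pics/t1.png

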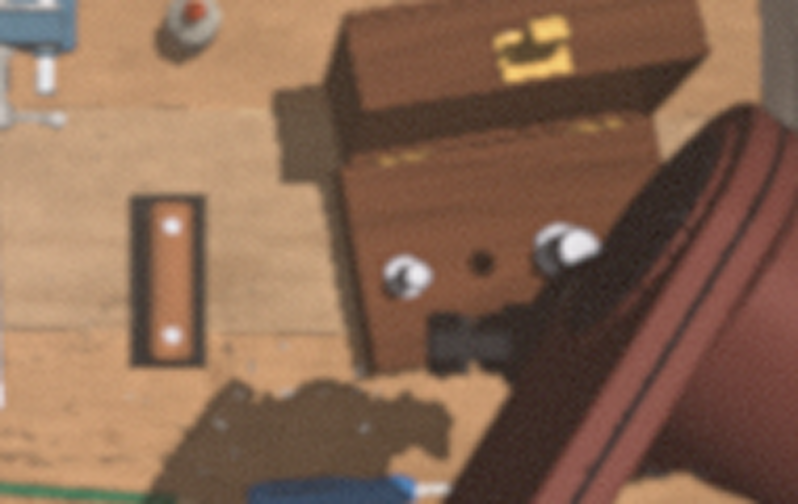

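The cover has fallen back open. A pin stands in holes 1 and 3 (crop (408,275) and (570,250)), hole 2 (482,262) is empty and hole 4 is hidden by the arm. Next I grip the scraper.

Emit:
move_arm([
  [[0.0069, -0.0361, 0.0293, 0, 0, -0.49], [0.0069, -0.0361, 0.0293, 0, 0, 0], [0.0069, -0.0361, 0.0294, 0, 0, 0], [0.0069, -0.0361, 0.0294, 0, 0, 0], [0, 0, 0.025, 0, 0, 0], [0, 0, 0.025, 0, 0, 0], [0, 0, 0.025, 0, 0, 0], [0, 0, 0.022, 0, 0, 0], [0, 0, 0.017, 0, 0, 0], [0, 0, 0, 0, 0, 0]],
])

```text
time_s: 7.2
tool_pos: [0.4687, -0.0609, 0.034]
orientation: [-0.001, 1.0, 0.009, -0.002]
ft_force: [-0.7, 0.1, 0.8]
gripper_width: 0.526
grip_force: 0.0
```

Emit:
move_arm([
  [[0, 0, 0, 0, 0, 0], [0, 0, 0, 0, 0, 0], [0, 0, 0, 0, 0, 0], [0, 0, 0, 0, 0, 0], [0, 0, 0, 0, 0, 0], [0, 0, 0, 0, 0, 0], [0, 0, 0, 0, 0, 0], [0, 0, 0, 0, 0, 0], [0, 0, 0, 0, 0, 0], [0, 0, 0, 0, 0, 0]],
], fingers=0.012)

```text
time_s: 8.2
tool_pos: [0.4715, -0.0621, 0.0373]
orientation: [0.0, 1.0, 0.008, 0.001]
ft_force: [-1.3, 0.7, 6.0]
gripper_width: 0.273
grip_force: 60.3
```

Run:
```python
from h import *
go()
# jig frame: origin approx, yaw 2.8
t=np.radians(2.8); X=np.array([np.cos(t),np.sin(t)]);Y=np.array([-np.sin(t),np.cos(t)])
a,b,c=np.array([[440.4,71.9],[487,74.1],[436.4,141.5]])
o=(a+b+2*c+47*X)/4; print("bores mean",o)
p=cv2.imread("pics/top0.png");hsv=cv2.cvtColor(p,cv2.COLOR_BGR2HSV)
# fence inner edge & near edge & lip edge via plate white mask
d=np.load("top0.npy");Z=cloud("top",d)[...,2]
m=(Z>.03)&(Z<.05)&(hsv[...,1]<45)&(hsv[...,2]>120); mm=np.zeros_like(m);mm[255:340,215:312]=m[255:340,215:312]
q=np.argwhere(mm)[:,::-1]; w=onz("top",q,.044)[:,:2]*1000-o; u=w@X; v=w@Y
print("u pct",np.percentile(u,[0,1,99,100]).round(1),"v",np.percentile(v,[0,1,99,100]).round(1))
m=(Z>.05)&(hsv[...,2]<110); mm=np.zeros_like(m);mm[265:290,215:312]=m[265:290,215:312]
q=np.argwhere(mm)[:,::-1]; w=onz("top",q,.056)[:,:2]*1000-o; u=w@X; v=w@Y
print("fence u",np.percentile(u,[0,2,98,100]).round(1),"v",np.percentile(v,[0,2,98,100]).round(1),"slope",np.polyfit(v,u,1)[0])
```

```text
t 8.2 tcp [471.5 -62.1  37.3] yaw 0.96 tilt 0.12 w 23.4 F [-1.3  0.7  6. ] grip 60.3
bores mean [461.78597211 107.8239848 ]
u pct [-52.4 -51.5  51.1  98.8] v [-102.5  -69.9  103.2  103.8]
fence u [46.2 46.6 55.5 55.8] v [-68.8 -66.5  91.1  93.4] slope 0.002720012406350834
```

Emit:
move_arm([
  [[0, 0, -0.01, 0, 0, 0], [0, 0, -0.02, 0, 0, 0], [0, 0, -0.03, 0, 0, 0], [0, 0, -0.03, 0, 0, 0], [0, 0, 0, 0, 0, -1.8], [-0.007, -0.03, 0, 0, 0, 0], [-0.008, -0.03, 0, 0, 0, 0], [0, -0.03, 0, 0, 0, 0], [0, 0, 0, 0, 0, 0], [0, 0, 0, 0, 0, 0]],
])

```text
time_s: 9.2
tool_pos: [0.4511, 0.0277, 0.1264]
orientation: [0.0, 1.0, 0.025, 0.0]
ft_force: [0.8, -0.6, -1.0]
gripper_width: 0.272
grip_force: 59.6
```

Run:
```python
from h import *
for k in range(3):
    go((457.6,59,82.5,2.75),(450.3,211,82.5,2.75))
    p,d=get_image("top")
np.save("top2.npy",d);cv2.imwrite("pics/t2.png",cv2.resize(p[230:350,200:360],None,fx=4.8,fy=4.8,interpolation=cv2.INTER_CUBIC))
```

```text
t 9.2 tcp [451.1  27.7 126.4] yaw 2.87 tilt 0.03 w 23.2 F [ 0.8 -0.6 -1. ] grip 59.6
wp0: turnz 0.12 then shift mm [  8.  -31.   43.9] len 54.0
wp1: turnz 0.00 then shift mm [   0.  -152.2   -0. ] len 152.0
t 9.25 tcp [451.3  27.1 126.4] yaw 2.8 tilt 0.03 w 23.2 F [ 0.1  0.1 -1.2] grip 59.6
wp0: turnz 0.05 then shift mm [  7.8 -31.6  43.9] len 55.0
wp1: turnz 0.00 then shift mm [   0.  -152.2   -0. ] len 152.0
t 9.3 tcp [451.4  26.8 126.4] yaw 2.75 tilt 0.03 w 23.1 F [-0.8 -0.5 -0.6] grip 59.6
wp0: turnz 0.00 then shift mm [  7.7 -31.9  43.9] len 55.0
wp1: turnz 0.00 then shift mm [   0.  -152.2   -0. ] len 152.0
```

View pics/t2.png

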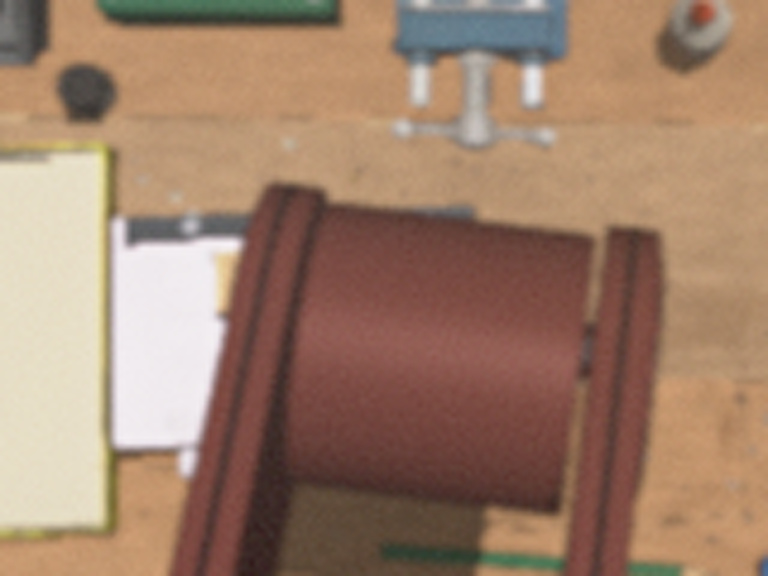

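The arm hides the jig from the top camera, with one offcut just visible at (228,285). I lower the scraper behind the offcuts.

Emit:
move_arm([
  [[0.0038, -0.016, 0, 0, 0, 0], [0.0039, -0.016, 0, 0, 0, 0], [0, 0, 0.012, 0, 0, 0], [0, 0, 0.012, 0, 0, 0], [0, 0, 0.01, 0, 0, 0], [0, 0, 0.006, 0, 0, 0], [0, 0, 0.003, 0, 0, 0], [0, 0, 0, 0, 0, 0], [0, 0, 0, 0, 0, 0], [0, 0, 0, 0, 0, 0]],
])

```text
time_s: 10.35
tool_pos: [0.4578, 0.0597, 0.0836]
orientation: [0.0, 1.0, 0.024, 0.001]
ft_force: [0.4, 0.1, -0.8]
gripper_width: 0.271
grip_force: 59.5
```

Run:
```python
from h import *
go((457.6,59,82.5,2.75),(450.3,211,82.5,2.75))
p,d=get_image("scene");cv2.imwrite("pics/s2.png",cv2.resize(p[200:420,240:460],None,fx=2.7,fy=2.7,interpolation=cv2.INTER_CUBIC))
```

```text
t 10.35 tcp [457.8  59.7  83.6] yaw 2.76 tilt 0.06 w 23.1 F [ 0.4  0.1 -0.8] grip 59.5
wp0: turnz 0.01 then shift mm [-0.3  0.7  1.1] len 1.0
wp1: turnz 0.00 then shift mm [   0.  -152.2   -0. ] len 152.0
```

View pics/s2.png

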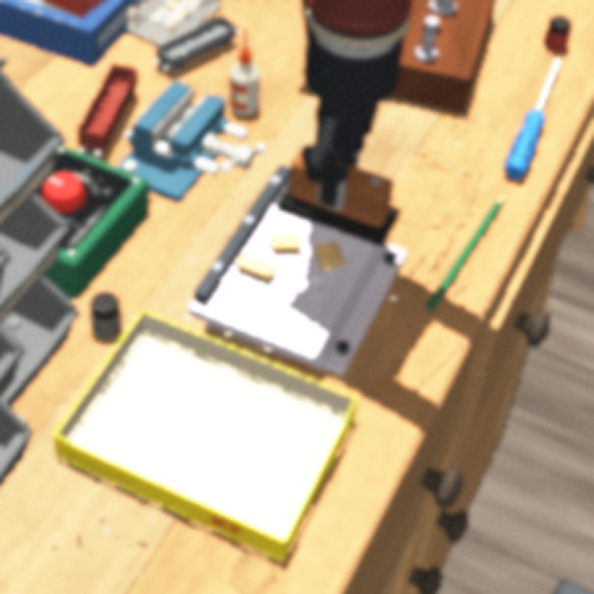

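The scraper is on the plate behind all three offcuts, at crop (285,242), (257,268) and (328,255). Now I sweep.

Emit:
move_arm([
  [[0, -0.004, 0.001, 0, 0, 0], [0, -0.008, 0, 0, 0, 0], [0, -0.008, 0, 0, 0, 0], [0, -0.008, 0, 0, 0, 0], [0, -0.008, 0, 0, 0, 0], [0, -0.008, 0, 0, 0, 0], [0, -0.008, 0, 0, 0, 0], [0, -0.008, 0, 0, 0, 0], [0, -0.008, 0, 0, 0, 0], [0, -0.008, 0, 0, 0, 0]],
])

```text
time_s: 11.4
tool_pos: [0.4537, 0.1363, 0.0821]
orientation: [-0.0, 1.0, 0.024, 0.0]
ft_force: [1.2, -0.2, -0.7]
gripper_width: 0.27
grip_force: 59.5
```

Emit:
move_arm([
  [[0, -0.008, 0, 0, 0, 0], [0, -0.008, 0, 0, 0, 0], [0, -0.008, 0, 0, 0, 0], [0, -0.008, 0, 0, 0, 0], [0, -0.008, 0, 0, 0, 0], [0, -0.008, 0, 0, 0, 0], [0, -0.008, 0, 0, 0, 0], [0, -0.008, 0, 0, 0, 0], [0, -0.008, 0, 0, 0, 0], [0, -0.004, 0, 0, 0, 0]],
])

```text
time_s: 12.4
tool_pos: [0.45, 0.2124, 0.0821]
orientation: [-0.0, 1.0, 0.024, 0.0]
ft_force: [-0.7, 0.7, -0.6]
gripper_width: 0.277
grip_force: 59.5
```

Run:
```python
from h import *
go((450.3,211,82.5,2.75))
p,d=get_image("scene");cv2.imwrite("pics/s3.png",cv2.resize(p[200:420,240:460],None,fx=2.7,fy=2.7,interpolation=cv2.INTER_CUBIC))
```

```text
t 12.4 tcp [450.  212.4  82.1] yaw 2.79 tilt 0.01 w 23.6 F [-0.7  0.7 -0.6] grip 59.5
wp0: turnz 0.04 then shift mm [ 0.2  1.4 -0.4] len 1.0
```

View pics/s3.png

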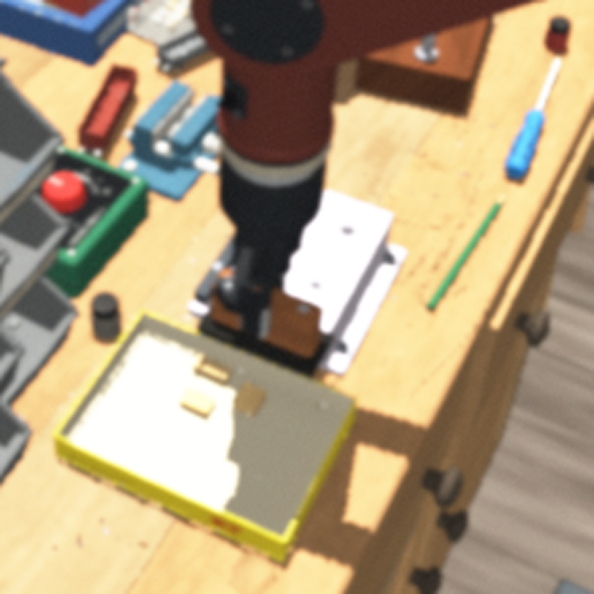

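All three offcuts lie in the tray (crop (212,368), (198,402), (250,398)) and the plate is clear. I put the scraper back on the bench.

Emit:
move_arm([
  [[0, 0, -0.015, 0, 0, 0], [0, 0, -0.015, 0, 0, 0], [0, 0, -0.015, 0, 0, 0], [0.0014, 0.04, 0, 0, 0, 0], [0.0014, 0.04, 0, 0, 0, 0], [0.0014, 0.04, 0, 0, 0, 0], [0.0014, 0.04, 0, 0, 0, 0], [0.0014, 0.04, 0, 0, 0, 0], [0.0014, 0.04, 0, 0, 0, 0], [0, 0.035, 0, 0, 0, 0]],
])

```text
time_s: 13.45
tool_pos: [0.4717, -0.0649, 0.1273]
orientation: [0.0, 1.0, 0.024, 0.0]
ft_force: [-0.1, 0.0, -1.0]
gripper_width: 0.27
grip_force: 59.6
```

Emit:
move_arm([
  [[0, 0, 0, 0, 0, 0], [0, 0, 0.02, 0, 0, 0], [0, 0, 0.02, 0, 0, 0], [0, 0, 0.02, 0, 0, 0], [0, 0, 0.015, 0, 0, 0], [0, 0, 0.008, 0, 0, 0], [0, 0, 0.004, 0, 0, 0], [0, 0, 0.002, 0, 0, 0], [0, 0, 0, 0, 0, 0], [0, 0, 0, 0, 0, 0]],
])

```text
time_s: 14.45
tool_pos: [0.4723, -0.0629, 0.0388]
orientation: [0.0, 1.0, 0.024, 0.001]
ft_force: [-0.2, -1.3, -0.7]
gripper_width: 0.271
grip_force: 59.6
```

Run:
```python
from h import *
go((471.5,-62,37.3,2.75))
```

```text
t 14.45 tcp [472.3 -62.9  38.8] yaw 2.76 tilt 0.08 w 23.1 F [-0.2 -1.3 -0.7] grip 59.6
wp0: turnz 0.01 then shift mm [-0.8 -0.9  1.5] len 2.0
```

Emit:
move_arm([
  [[0, 0, 0.001, 0, 0, 0], [0, 0, 0.0005, 0, 0, 0], [0, 0, 0, 0, 0, 0], [0, 0, 0, 0, 0, 0], [0, 0, 0, 0, 0, 0], [0, 0, 0, 0, 0, 0], [0, 0, 0, 0, 0, 0], [0, 0, 0, 0, 0, 0], [0, 0, 0, 0, 0, 0], [0, 0, 0, 0, 0, 0]],
])

```text
time_s: 15.45
tool_pos: [0.4721, -0.0629, 0.0373]
orientation: [0.0, 1.0, 0.024, 0.0]
ft_force: [-1.8, 0.6, 5.7]
gripper_width: 0.272
grip_force: 60.4
```

Emit:
move_arm([
  [[0, 0, 0, 0, 0, 0], [0, 0, 0, 0, 0, 0], [0, 0, 0, 0, 0, 0], [0, 0, 0, 0, 0, 0], [0, 0, -0.02, 0, 0, 0], [0, 0, -0.04, 0, 0, 0], [0, 0, -0.04, 0, 0, 0], [0, -0.045, 0, 0, 0, 0], [0, -0.045, 0, 0, 0, 0], [0, -0.045, 0, 0, 0, 0]],
], fingers=0.05)

```text
time_s: 16.45
tool_pos: [0.4653, 0.0732, 0.1372]
orientation: [-0.0, 1.0, 0.023, 0.001]
ft_force: [-0.1, 0.1, 0.4]
gripper_width: 0.585
grip_force: 0.0
```

Emit:
move_arm([
  [[0, -0.045, 0, 0, 0, 0], [0, -0.045, 0, 0, 0, 0], [0, -0.045, 0, 0, 0, 0], [0, -0.045, 0, 0, 0, 0], [0, 0, 0, 0, 0, 0], [0, 0, 0, 0, 0, 0], [0, 0, 0, 0, 0, 0], [0, 0, 0, 0, 0, 0], [0, 0, 0, 0, 0, 0], [0, 0, 0, 0, 0, 0]],
])

```text
time_s: 17.45
tool_pos: [0.4568, 0.251, 0.1367]
orientation: [0.0, 1.0, 0.023, 0.0]
ft_force: [-0.0, 0.2, 0.7]
gripper_width: 0.584
grip_force: 0.0
```

Run:
```python
from h import *
go()
p,d=get_image("top");np.save("top3.npy",d);cv2.imwrite("pics/top3f.png",p)
ps,ds=get_image("scene");cv2.imwrite("pics/scene3f.png",ps);np.save("scene3.npy",ds)
cv2.imwrite("pics/t3.png",cv2.resize(p[240:340,320:490],None,fx=4.7,fy=4.7,interpolation=cv2.INTER_CUBIC))
P=cloud("top",d);Z=P[...,2]
m=((Z>.035)&(Z<.06)).astype(np.uint8); mm=np.zeros_like(m); mm[265:330,320:360]=m[265:330,320:360]
q=np.argwhere(mm)[:,::-1]; print(len(q),cv2.minAreaRect((onz("top",q,.05)[:,:2]*1000).astype(np.float32)))
# pins: heads top z = 45+5+39=89 -> blobs above .07 over the case
m=((Z>.065)&(Z<.1)).astype(np.uint8); mm=np.zeros_like(m); mm[270:325,375:480]=m[270:325,375:480]
n,l,s,c=cv2.connectedComponentsWithStats(mm)
for k in range(1,n):
    if s[k,4]>5:
        w=onz("top",np.argwhere(l==k)[:,::-1],.089)[:,:2]*1000
        (x,y),r=cv2.minEnclosingCircle(w.astype(np.float32)); print(s[k],c[k],x,y,r,np.percentile(Z[l==k],90))
```

```text
t 17.45 tcp [456.8 251.  136.7] yaw 2.67 tilt 0.01 w 49.9 F [-0.   0.2  0.7] grip 0.0
393 ((469.3609924316406, -61.96633529663086), (87.61871337890625, 24.10410499572754), 2.6932761669158936)
[431 285  11   9  84] [436.05952381 289.08333333] 486.51983642578125 -272.75128173828125 12.288688659667969 0.09042379704203633
[395 293   7   6  38] [398.  295.5] 471.16156005859375 -186.89825439453125 7.577545166015625 0.09126268735484833
```

View pics/t3.png

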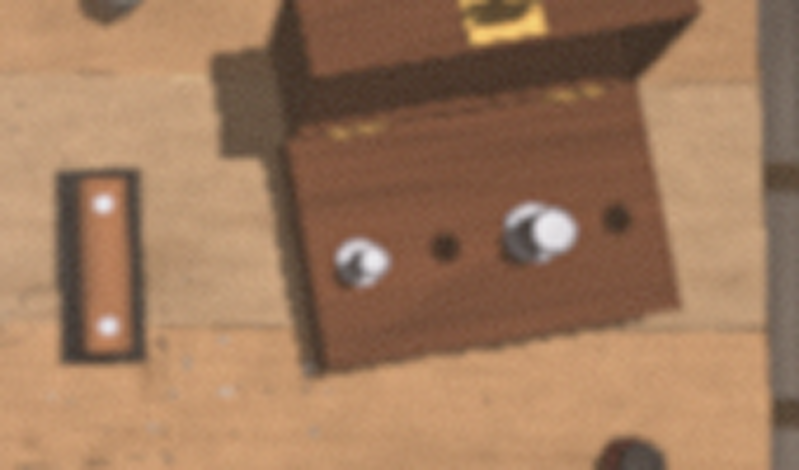

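The scraper stands at (102,265). Only two pins are present: a thin one in hole 1 (365,262) and a thick one in hole 3 (545,232). Their camera spacing is 87 mm, which fits 88. The thin pin goes to bore c and the thick one to bore a.

Run:
```python
from h import *
go((471.2,-187.8,136,2.7),(471.2,-187.8,72,2.7))
```

```text
t 17.55 tcp [456.7 251.3 136.7] yaw 2.7 tilt 0.01 w 49.6 F [-0.6 -0.4 -1.1] grip 0.0
wp0: turnz -0.00 then shift mm [ -6.3 439.3   0.7] len 439.0
wp1: turnz 0.00 then shift mm [ 0.  0. 64.] len 64.0
```

Emit:
move_arm([
  [[-0.0007, 0.0488, 0, 0, 0, 0], [-0.0007, 0.0488, 0, 0, 0, 0], [-0.0007, 0.0488, 0, 0, 0, 0], [-0.0007, 0.0488, 0, 0, 0, 0], [-0.0007, 0.0488, 0, 0, 0, 0], [-0.0007, 0.0488, 0, 0, 0, 0], [-0.0007, 0.0488, 0, 0, 0, 0], [-0.0007, 0.0488, 0, 0, 0, 0], [-0.0007, 0.0488, 0, 0, 0, 0], [0, 0, 0, 0, 0, 0]],
])

```text
time_s: 18.55
tool_pos: [0.4715, -0.193, 0.1374]
orientation: [0.002, 1.0, 0.021, 0.001]
ft_force: [0.3, 1.1, 1.4]
gripper_width: 0.588
grip_force: 0.0
```

Emit:
move_arm([
  [[0, 0, 0, 0, 0, 0], [0, 0, 0, 0, 0, 0], [0, 0, 0.015, 0, 0, 0], [0, 0, 0.015, 0, 0, 0], [0, 0, 0.015, 0, 0, 0], [0, 0, 0.012, 0, 0, 0], [0, 0, 0.007, 0, 0, 0], [0, 0, 0, 0, 0, 0], [0, 0, 0, 0, 0, 0], [0, 0, 0, 0, 0, 0]],
])

```text
time_s: 19.55
tool_pos: [0.472, -0.1873, 0.0734]
orientation: [0.0, 1.0, 0.024, 0.001]
ft_force: [0.1, 0.0, 1.5]
gripper_width: 0.586
grip_force: 0.0
```

Run:
```python
from h import *
go((471.2,-187.8,72,2.7))
p,d=get_image("scene");cv2.imwrite("pics/s4.png",cv2.resize(p[150:260,340:470],None,fx=4.6,fy=4.6,interpolation=cv2.INTER_CUBIC))
```

```text
t 19.55 tcp [ 472.  -187.3   73.4] yaw 2.77 tilt 0.08 w 50.0 F [0.1 0.  1.5] grip 0.0
wp0: turnz 0.07 then shift mm [-0.8  0.4  1.4] len 2.0
```

View pics/s4.png

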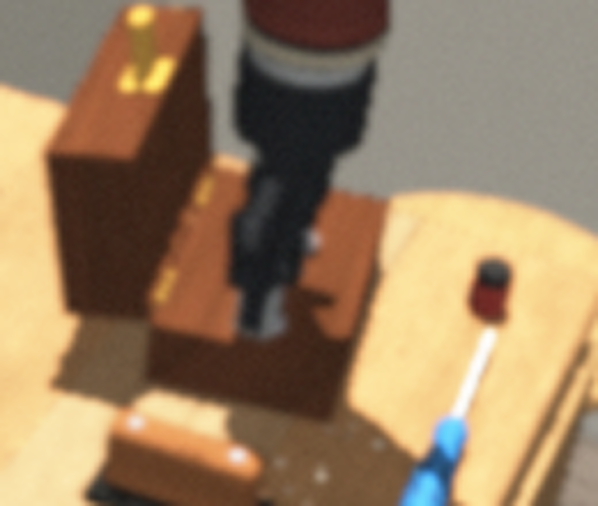

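The gripper straddles the thin pin at about (255,320) and the cover is on its stop. I close and lift.

Emit:
move_arm([
  [[-0.0008, 0, 0.001, 0, 0, 0], [0, 0, 0, 0, 0, 0], [0, 0, 0, 0, 0, 0], [0, 0, 0, 0, 0, 0], [0, 0, 0, 0, 0, 0], [0, 0, 0, 0, 0, 0], [0, 0, 0, 0, 0, 0], [0, 0, 0, 0, 0, 0], [0, 0, 0, 0, 0, 0], [0, 0, 0, 0, 0, 0]],
], fingers=0.004)

```text
time_s: 20.6
tool_pos: [0.4708, -0.1873, 0.0719]
orientation: [0.0, 1.0, 0.024, 0.0]
ft_force: [-1.0, -0.1, 6.1]
gripper_width: 0.135
grip_force: 58.5
```

Emit:
move_arm([
  [[0, 0, 0, 0, 0, 0], [0, 0, -0.008, 0, 0, 0], [0, 0, -0.012, 0, 0, 0], [0, 0, -0.012, 0, 0, 0], [0, 0, -0.012, 0, 0, 0], [0, 0, -0.012, 0, 0, 0], [0, 0, -0.012, 0, 0, 0], [0, 0, 0, 0, 0, 0], [0, 0, 0, 0, 0, 0], [0, 0, 0, 0, 0, 0]],
])

```text
time_s: 21.6
tool_pos: [0.4701, -0.1869, 0.139]
orientation: [-0.0, 1.0, 0.024, -0.0]
ft_force: [0.5, -0.1, -0.2]
gripper_width: 0.13
grip_force: 58.4
```

Run:
```python
from h import *
go((436.4,140.6,140,2.75),(436.4,140.6,108,2.75),(436.4,140.6,71,2.75))
p,d=get_image("scene");cv2.imwrite("pics/s5.png",cv2.resize(p[150:260,340:470],None,fx=4.6,fy=4.6,interpolation=cv2.INTER_CUBIC))
```

```text
t 21.6 tcp [ 470.1 -186.9  139. ] yaw 2.76 tilt 0.06 w 11.1 F [ 0.5 -0.1 -0.2] grip 58.4
wp0: turnz 0.01 then shift mm [ -18.  -328.7   -1. ] len 329.0
wp1: turnz 0.00 then shift mm [ 0.  0. 32.] len 32.0
wp2: turnz 0.00 then shift mm [ 0.  0. 37.] len 37.0
```

View pics/s5.png

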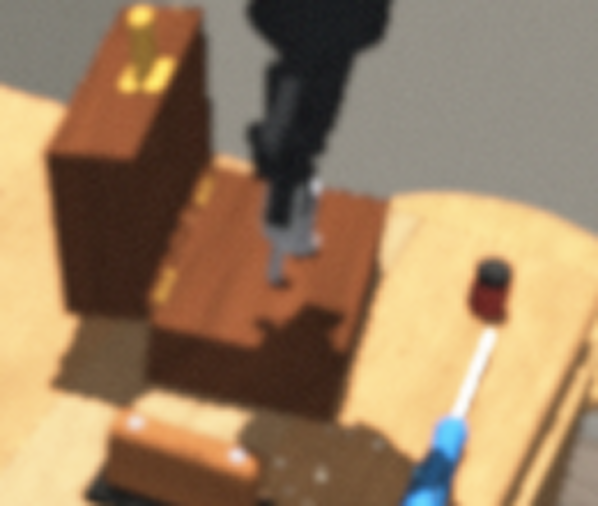

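The thin pin is held upright, its tip at (278,280), and the cover is still open. I carry it to bore c.

Emit:
move_arm([
  [[-0.0024, -0.0411, 0, 0, 0, 0], [-0.0024, -0.0411, 0, 0, 0, 0], [-0.0024, -0.0411, 0, 0, 0, 0], [-0.0024, -0.0411, 0, 0, 0, 0], [-0.0024, -0.0411, 0, 0, 0, 0], [-0.0024, -0.0411, 0, 0, 0, 0], [-0.0024, -0.0411, 0, 0, 0, 0], [-0.0024, -0.0411, 0, 0, 0, 0], [0, 0, 0.012, 0, 0, 0], [0, 0, 0.012, 0, 0, 0]],
])

```text
time_s: 22.65
tool_pos: [0.4352, 0.1409, 0.1147]
orientation: [0.0, 1.0, 0.026, -0.0]
ft_force: [-0.3, -0.8, -0.3]
gripper_width: 0.134
grip_force: 58.7
```

Emit:
move_arm([
  [[0, 0, 0, 0, 0, 0], [0, 0, 0, 0, 0, 0], [0, 0, 0, 0, 0, 0], [0, 0, 0, 0, 0, 0], [0, 0, 0, 0, 0, 0], [0, 0, 0, 0, 0, 0], [0, 0, 0, 0, 0, 0], [0, 0, 0, 0, 0, 0], [0, 0, 0, 0, 0, 0], [0, 0, 0, 0, 0, 0]],
])

```text
time_s: 23.65
tool_pos: [0.4355, 0.1404, 0.1156]
orientation: [-0.0, 1.0, 0.024, -0.0]
ft_force: [0.4, -0.3, -0.5]
gripper_width: 0.135
grip_force: 58.7
```

Run:
```python
from h import *
go((435.4,140.7,108,2.75),(435.4,140.7,71,2.75))
p,d=get_image("scene");cv2.imwrite("pics/scene6f.png",p)
c=proj("scene",[.4364,.1415,.044])[0]; a=proj("scene",[.4404,.0719,.044])[0]; print(c,a)
u,v=c.astype(int)
cv2.imwrite("pics/s6.png",cv2.resize(p[v-70:v+30,u-55:u+55],None,fx=6,fy=6,interpolation=cv2.INTER_CUBIC))
# predicted pin axis top/bottom
print(proj("scene",[[.4364,.1415,.047],[.4364,.1415,.081]]) - [u-55,v-70])
```

```text
t 23.65 tcp [435.5 140.4 115.6] yaw 2.77 tilt 0.0 w 11.5 F [ 0.4 -0.3 -0.5] grip 58.7
wp0: turnz 0.02 then shift mm [-0.1 -0.3  7.6] len 8.0
wp1: turnz 0.00 then shift mm [ 0.  0. 37.] len 37.0
[356.0374706  304.21163414] [367.52712435 283.95629937]
[[55.13380321 69.31270408]
 [56.2509198  58.87314919]]
```

View pics/s6.png

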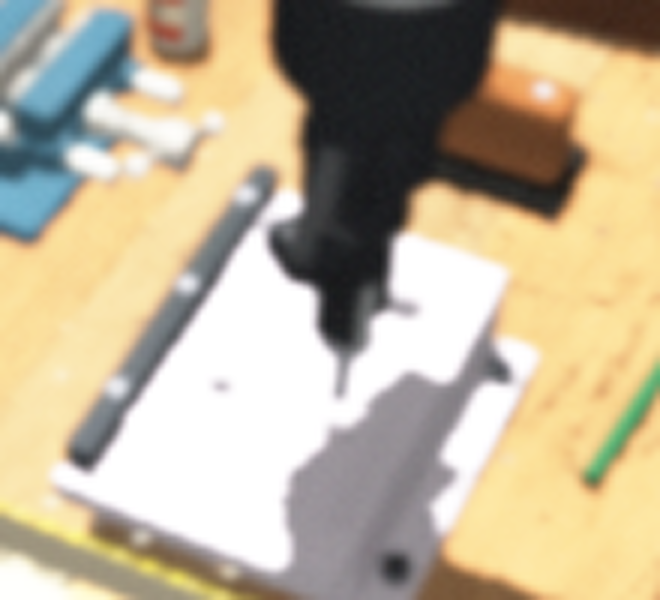

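The pin tip is at crop (340,395) above bore c. The scene camera shows bores a (405,307) and d (221,385) about 6 px off prediction, so the pin is aligned to within a couple of mm. I go down gently while watching the force.

Emit:
move_arm([
  [[0, -0.0003, 0.004, 0, 0, 0], [0, 0, 0.003, 0, 0, 0], [0, 0, 0.002, 0, 0, 0], [0, 0, 0.0015, 0, 0, 0], [0, 0, 0.0015, 0, 0, 0], [0, 0, 0.0015, 0, 0, 0], [0, 0, 0.0015, 0, 0, 0], [0, 0, 0.001, 0, 0, 0], [0, 0, 0, 0, 0, 0], [0, 0, 0, 0, 0, 0]],
])

```text
time_s: 24.7
tool_pos: [0.4354, 0.141, 0.0995]
orientation: [-0.0, 1.0, 0.024, -0.0]
ft_force: [-0.1, 4.0, -0.7]
gripper_width: 0.134
grip_force: 58.7
```

Emit:
move_arm([
  [[0, -0.0005, 0.002, 0, 0, 0], [0, 0, 0.003, 0, 0, 0], [0, 0, 0.003, 0, 0, 0], [0, 0, 0.003, 0, 0, 0], [0, 0, 0.003, 0, 0, 0], [0, 0, 0.003, 0, 0, 0], [0, 0, 0.003, 0, 0, 0], [0, 0, 0.002, 0, 0, 0], [0, 0, 0, 0, 0, 0], [0, 0, 0, 0, 0, 0]],
])

```text
time_s: 25.7
tool_pos: [0.4352, 0.1413, 0.077]
orientation: [-0.0, 1.0, 0.024, -0.0]
ft_force: [-1.5, 4.1, -1.2]
gripper_width: 0.136
grip_force: 58.6
```

Emit:
move_arm([
  [[0, -0.0004, 0.001, 0, 0, 0], [0, 0, 0.001, 0, 0, 0], [0, 0, 0.001, 0, 0, 0], [0, 0, 0.001, 0, 0, 0], [0, 0, 0.001, 0, 0, 0], [0, 0, 0.0005, 0, 0, 0], [0, 0, 0.0005, 0, 0, 0], [0, 0, 0, 0, 0, 0], [0, 0, 0, 0, 0, 0], [0, 0, 0, 0, 0, 0]],
])

```text
time_s: 26.7
tool_pos: [0.4355, 0.1415, 0.0715]
orientation: [0.0, 1.0, 0.024, -0.0]
ft_force: [-2.2, 2.6, 0.3]
gripper_width: 0.136
grip_force: 58.6
```

Emit:
move_arm([
  [[0, 0, 0.0005, 0, 0, 0], [0, 0, 0.0005, 0, 0, 0], [0, 0, 0.0005, 0, 0, 0], [0, 0, 0.0005, 0, 0, 0], [0, 0, 0, 0, 0, 0], [0, 0, 0, 0, 0, 0], [0, 0, 0, 0, 0, 0], [0, 0, 0, 0, 0, 0], [0, 0, 0, 0, 0, 0], [0, 0, 0, 0, 0, 0]],
])

```text
time_s: 27.7
tool_pos: [0.4356, 0.1416, 0.0708]
orientation: [0.0, 1.0, 0.024, -0.0]
ft_force: [-7.9, 2.8, 13.3]
gripper_width: 0.133
grip_force: 60.4
```

Emit:
move_arm([
  [[0, 0, 0, 0, 0, 0], [0, 0, 0, 0, 0, 0], [0, 0, 0, 0, 0, 0], [0, 0, 0, 0, 0, 0], [0, 0, 0, 0, 0, 0], [0, 0, -0.01, 0, 0, 0], [0, 0, -0.02, 0, 0, 0], [0, 0, -0.02, 0, 0, 0], [0, 0, -0.02, 0, 0, 0], [0, 0, 0, 0, 0, 0]],
], fingers=0.05)

```text
time_s: 28.7
tool_pos: [0.4379, 0.1419, 0.1432]
orientation: [-0.0, 1.0, 0.024, 0.003]
ft_force: [1.0, 0.8, -0.1]
gripper_width: 0.58
grip_force: 0.0
```

Emit:
move_arm([
  [[0.0034, 0.0463, 0, 0, 0, 0], [0.0034, 0.0463, 0, 0, 0, 0], [0.0034, 0.0463, 0, 0, 0, 0], [0.0034, 0.0463, 0, 0, 0, 0], [0.0034, 0.0463, 0, 0, 0, 0], [0.0034, 0.0463, 0, 0, 0, 0], [0.0034, 0.0463, 0, 0, 0, 0], [0.0034, 0.0463, 0, 0, 0, 0], [0.0034, 0.0463, 0, 0, 0, 0], [0, 0, 0, 0, 0, 0]],
])

```text
time_s: 29.7
tool_pos: [0.4861, -0.2785, 0.1393]
orientation: [0.001, 1.0, 0.022, 0.0]
ft_force: [0.1, -0.1, -0.7]
gripper_width: 0.587
grip_force: 0.0
```

Emit:
move_arm([
  [[0, 0, 0, 0, 0, 0], [0, 0, 0, 0, 0, 0], [0, 0, 0, 0, 0, 0], [0, 0, 0, 0, 0, 0], [0, 0, 0, 0, 0, 0], [0, 0, 0, 0, 0, 0], [0, 0, 0, 0, 0, 0], [0, 0, 0, 0, 0, 0], [0, 0, 0, 0, 0, 0], [0, 0, 0, 0, 0, 0]],
])

```text
time_s: 30.7
tool_pos: [0.4861, -0.2732, 0.1396]
orientation: [-0.0, 1.0, 0.024, -0.0]
ft_force: [-0.0, -0.8, 0.6]
gripper_width: 0.59
grip_force: 0.0
```

Run:
```python
from h import *
go((486,-273,72,2.75))
p,d=get_image("top"); ps,ds=get_image("scene"); cv2.imwrite("pics/top7f.png",p)
a=cv2.resize(p[250:340,160:300],None,fx=5,fy=5,interpolation=cv2.INTER_CUBIC); cv2.imwrite("pics/t7.png",a)
P=cloud("top",d);Z=P[...,2]
m=((Z>.065)&(Z<.1)).astype(np.uint8); mm=np.zeros_like(m); mm[280:325,235:300]=m[280:325,235:300]
q=np.argwhere(mm)[:,::-1]
if len(q): print(len(q),cv2.minEnclosingCircle((onz("top",q,.088)[:,:2]*1000).astype(np.float32)),np.percentile(Z[mm>0],[50,90]))
```

```text
t 30.7 tcp [ 486.1 -273.2  139.6] yaw 2.75 tilt 0.0 w 50.4 F [-0.  -0.8  0.6] grip 0.0
wp0: turnz 0.00 then shift mm [-0.1 -0.2 67.6] len 68.0
36 ((436.6560974121094, 138.5083465576172), 7.388206958770752) [0.08727174 0.08936416]
```

View pics/t7.png

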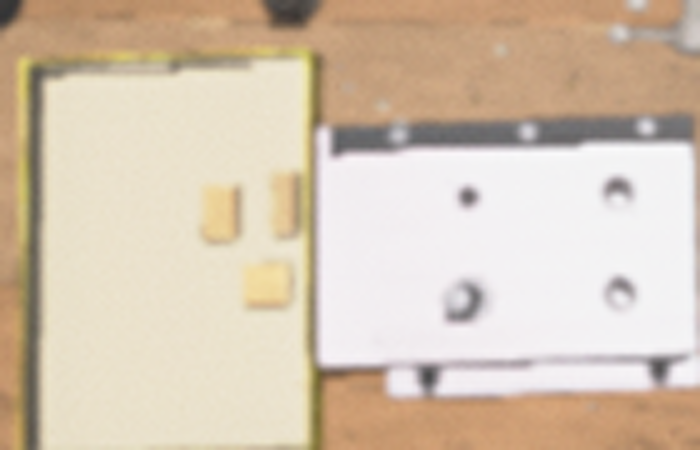

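The thin pin stands in bore c at (465,298) with its head near z=0.088, and the three offcuts are in the tray. I check its verticality with depth points and refine the open bores.

Run:
```python
from h import *
ps,ds=get_image("scene"); p,d=get_image("top")
cv2.imwrite("pics/s8f.png",ps)
for n,D in(("scene",ds),("top",d)):
    P=cloud(n,D)*1000; m=(abs(P[...,0]-436)<18)&(abs(P[...,1]-141)<18)&(P[...,2]>51)&(P[...,2]<95)
    Q=P[m]; print(n,len(Q),Q[:,2].max().round(1))
    for lo,hi in((51,60),(60,70),(70,80),(80,86),(86,95)):
        q=Q[(Q[:,2]>lo)&(Q[:,2]<=hi)]
        if len(q): print(lo,len(q),q.mean(0).round(1), np.ptp(q[:,:2],axis=0).round(1))
c=cv2.resize(p[250:340,160:300],None,fx=8,fy=8,interpolation=cv2.INTER_CUBIC);g=cv2.cvtColor(c,cv2.COLOR_BGR2GRAY)
for nm,(a,b) in dict(a=(620,292),b=(618,190),d=(468,196),c=(465,299)).items():
    a=a*1.6;b=b*1.6;m=np.zeros_like(g);cv2.circle(m,(int(a),int(b)),40,255,-1)
    bg=np.percentile(g[m>0],85);q=np.argwhere((g<bg-25)&(m>0))[:,::-1]
    (x,y),r=cv2.minEnclosingCircle(q.astype(np.float32));print(nm,r/8,(onz("top",[160+(x+.5)/8-.5,250+(y+.5)/8-.5],.048 if nm=="c" else .044)[0]*1000).round(1))
u,v=proj("scene",[.4364,.1415,.065])[0].astype(int)
A=cv2.resize(ps[v-25:v+25,u-25:u+25],None,fx=8,fy=8,interpolation=cv2.INTER_CUBIC);u,v=proj("top",[.4364,.1415,.065])[0].astype(int)
B=cv2.resize(p[v-25:v+25,u-25:u+25],None,fx=8,fy=8,interpolation=cv2.INTER_CUBIC);cv2.imwrite("pics/pin8.png",np.hstack([A,B]))
```

```text
scene 85 90.4
51 15 [433.2 147.1  55.4] [9.3 7.9]
60 17 [432.7 146.7  65.5] [10.9  6.1]
70 18 [432.7 146.4  75.4] [12.2  9.6]
80 13 [431.  145.6  83.8] [10.1 10.4]
86 22 [434.  143.   88.4] [11.6 11.5]
top 44 90.3
51 6 [440.9 135.8  53.2] [11.3  5.4]
60 5 [435.9 136.   65.3] [11.3  3. ]
70 1 [437.4 134.   73.1] [0. 0.]
80 6 [436.4 139.4  83.9] [11.1 10.7]
86 26 [436.5 139.8  87.7] [11.1 11.1]
a 3.4489808082580566 [440.2  72.1  44. ]
b 3.362403154373169 [486.8  74.   44. ]
d 2.534855604171753 [483.2 143.8  44. ]
c 4.441865921020508 [435.1 144.   48. ]
```

View pics/pin8.png

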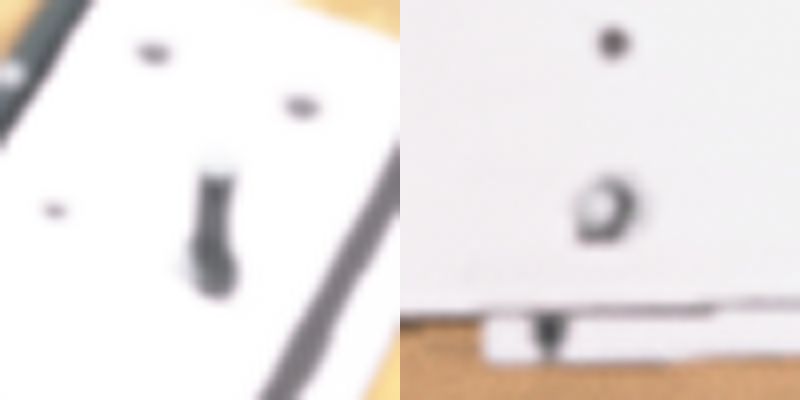

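The pin is upright and its collar flat. Now I take the thick pin.

Emit:
move_arm([
  [[0, 0, 0.015, 0, 0, 0], [0, 0, 0.015, 0, 0, 0], [0, 0, 0.015, 0, 0, 0], [0, 0, 0.012, 0, 0, 0], [0, 0, 0.007, 0, 0, 0], [0, 0, 0.0035, 0, 0, 0], [0, 0, 0, 0, 0, 0], [0, 0, 0, 0, 0, 0], [0, 0, 0, 0, 0, 0], [0, 0, 0, 0, 0, 0]],
])

```text
time_s: 31.9
tool_pos: [0.4865, -0.2735, 0.0728]
orientation: [0.0, 1.0, 0.024, 0.0]
ft_force: [-0.1, -0.6, 0.2]
gripper_width: 0.582
grip_force: 0.0
```

Emit:
move_arm([
  [[0, 0, 0, 0, 0, 0], [0, 0, 0, 0, 0, 0], [0, 0, 0, 0, 0, 0], [0, 0, 0, 0, 0, 0], [0, 0, 0, 0, 0, 0], [0, 0, 0, 0, 0, 0], [0, 0, 0, 0, 0, 0], [0, 0, 0, 0, 0, 0], [0, 0, 0, 0, 0, 0], [0, 0, 0, 0, 0, 0]],
], fingers=0.01)

```text
time_s: 32.9
tool_pos: [0.4866, -0.2742, 0.0728]
orientation: [0.001, 1.0, 0.024, 0.001]
ft_force: [-1.4, -5.0, 2.0]
gripper_width: 0.215
grip_force: 58.6
```

Emit:
move_arm([
  [[0, 0, 0, 0, 0, 0], [0, 0, -0.008, 0, 0, 0], [0, 0, -0.012, 0, 0, 0], [0, 0, -0.012, 0, 0, 0], [0, 0, -0.012, 0, 0, 0], [0, 0, -0.012, 0, 0, 0], [0, 0, -0.012, 0, 0, 0], [0, 0, 0, 0, 0, 0], [0, 0, 0, 0, 0, 0], [0, 0, 0, 0, 0, 0]],
])

```text
time_s: 33.9
tool_pos: [0.4857, -0.2728, 0.1394]
orientation: [-0.0, 1.0, 0.024, -0.0]
ft_force: [-0.7, 0.4, -0.2]
gripper_width: 0.215
grip_force: 59.5
```

Run:
```python
from h import *
go((440.0,72.1,116,2.75))
```

```text
t 33.9 tcp [ 485.7 -272.8  139.4] yaw 2.76 tilt 0.07 w 18.3 F [-0.7  0.4 -0.2] grip 59.5
wp0: turnz 0.01 then shift mm [ -29.1 -346.7   23.4] len 349.0
```

Emit:
move_arm([
  [[-0.0037, -0.0433, 0, 0, 0, 0], [-0.0037, -0.0433, 0, 0, 0, 0], [-0.0037, -0.0433, 0, 0, 0, 0], [-0.0037, -0.0433, 0, 0, 0, 0], [-0.0037, -0.0433, 0, 0, 0, 0], [-0.0037, -0.0433, 0, 0, 0, 0], [-0.0037, -0.0433, 0, 0, 0, 0], [-0.0036, -0.0436, 0, 0, 0, 0], [0, 0, 0.012, 0, 0, 0], [0, 0, 0.011, 0, 0, 0]],
])

```text
time_s: 34.9
tool_pos: [0.4395, 0.0725, 0.1162]
orientation: [0.0, 1.0, 0.026, -0.0]
ft_force: [0.4, 0.3, -0.5]
gripper_width: 0.22
grip_force: 59.6
```

Emit:
move_arm([
  [[0, 0, 0, 0, 0, 0], [0, 0, 0, 0, 0, 0], [0, 0, 0, 0, 0, 0], [0, 0, 0, 0, 0, 0], [0, 0, 0, 0, 0, 0], [0, 0, 0, 0, 0, 0], [0, 0, 0, 0, 0, 0], [0, 0, 0, 0, 0, 0], [0, 0, 0, 0, 0, 0], [0, 0, 0, 0, 0, 0]],
])

```text
time_s: 35.9
tool_pos: [0.44, 0.0717, 0.1171]
orientation: [-0.0, 1.0, 0.024, 0.0]
ft_force: [-0.8, -0.0, -1.2]
gripper_width: 0.213
grip_force: 59.6
```

Run:
```python
from h import *
go((439.7,72.1,108,2.75))
p,d=get_image("scene")
u,v=proj("scene",[.4402,.0721,.065])[0].astype(int)
cv2.imwrite("pics/s9.png",cv2.resize(p[v-35:v+35,u-35:u+35],None,fx=7,fy=7,interpolation=cv2.INTER_CUBIC))
```

```text
t 35.9 tcp [440.   71.7 117.1] yaw 2.76 tilt 0.0 w 18.2 F [-0.8 -0.  -1.2] grip 59.6
wp0: turnz 0.01 then shift mm [-0.2 -0.4  9.1] len 9.0
```

Emit:
move_arm([
  [[-0.0002, -0.0004, 0.005, 0, 0, 0], [0, 0, 0.004, 0, 0, 0], [0, 0, 0.002, 0, 0, 0], [0, 0, 0.0015, 0, 0, 0], [0, 0, 0.0015, 0, 0, 0], [0, 0, 0.0015, 0, 0, 0], [0, 0, 0.001, 0, 0, 0], [0, 0, 0.0005, 0, 0, 0], [0, 0, 0, 0, 0, 0], [0, 0, 0, 0, 0, 0]],
])

```text
time_s: 36.95
tool_pos: [0.4395, 0.0722, 0.1]
orientation: [-0.0, 1.0, 0.024, -0.0]
ft_force: [-1.8, 1.3, -0.9]
gripper_width: 0.221
grip_force: 59.5
```

Emit:
move_arm([
  [[0, 0, 0.002, 0, 0, 0], [0, 0, 0.003, 0, 0, 0], [0, 0, 0.003, 0, 0, 0], [0, 0, 0.003, 0, 0, 0], [0, 0, 0.003, 0, 0, 0], [0, 0, 0.003, 0, 0, 0], [0, 0, 0.003, 0, 0, 0], [0, 0, 0.002, 0, 0, 0], [0, 0, 0, 0, 0, 0], [0, 0, 0, 0, 0, 0]],
])

```text
time_s: 37.95
tool_pos: [0.4394, 0.0721, 0.0776]
orientation: [-0.0, 1.0, 0.024, -0.0]
ft_force: [-1.7, 1.7, -3.0]
gripper_width: 0.219
grip_force: 59.2
```

Emit:
move_arm([
  [[0, 0, 0.001, 0, 0, 0], [0, 0, 0.001, 0, 0, 0], [0, 0, 0.001, 0, 0, 0], [0, 0, 0.001, 0, 0, 0], [0, 0, 0.001, 0, 0, 0], [0, 0, 0.0005, 0, 0, 0], [0, 0, 0, 0, 0, 0], [0, 0, 0, 0, 0, 0], [0, 0, 0, 0, 0, 0], [0, 0, 0, 0, 0, 0]],
])

```text
time_s: 38.95
tool_pos: [0.4395, 0.0721, 0.0727]
orientation: [-0.0, 1.0, 0.024, -0.0]
ft_force: [-5.4, 2.4, 2.3]
gripper_width: 0.216
grip_force: 59.7
```

Emit:
move_arm([
  [[0.0003, 0, 0.0005, 0, 0, 0], [0, 0, 0.0005, 0, 0, 0], [0, 0, 0.0005, 0, 0, 0], [0, 0, 0, 0, 0, 0], [0, 0, 0, 0, 0, 0], [0, 0, 0, 0, 0, 0], [0, 0, 0, 0, 0, 0], [0, 0, 0, 0, 0, 0], [0, 0, 0, 0, 0, 0], [0, 0, 0, 0, 0, 0]],
])

```text
time_s: 39.95
tool_pos: [0.4396, 0.0721, 0.0716]
orientation: [-0.0, 1.0, 0.024, -0.001]
ft_force: [-7.6, 1.7, 7.3]
gripper_width: 0.216
grip_force: 60.5
```

Emit:
move_arm([
  [[0, 0, 0, 0, 0, 0], [0, 0, 0, 0, 0, 0], [0, 0, 0, 0, 0, 0], [0, 0, 0, 0, 0, 0], [0, 0, -0.01, 0, 0, 0], [0, 0, -0.02, 0, 0, 0], [0, 0, -0.03, 0, 0, 0], [0, 0, -0.04, 0, 0, 0], [0, 0, -0.04, 0, 0, 0], [0, 0, -0.04, 0, 0, 0]],
], fingers=0.05)

```text
time_s: 40.95
tool_pos: [0.4399, 0.072, 0.2535]
orientation: [0.0, 1.0, 0.024, 0.001]
ft_force: [0.7, 0.2, 0.5]
gripper_width: 0.586
grip_force: 0.0
```

Emit:
move_arm([
  [[0, 0, 0, 0, 0, -7.15], [0.0131, 0.047, 0, 0, 0, 0], [0.0131, 0.047, 0, 0, 0, 0], [0.0131, 0.047, 0, 0, 0, 0], [0.0131, 0.047, 0, 0, 0, 0], [0.0131, 0.047, 0, 0, 0, 0], [0.0131, 0.047, 0, 0, 0, 0], [0.0131, 0.047, 0, 0, 0, 0], [0, 0, 0, 0, 0, 0], [0, 0, 0, 0, 0, 0]],
])

```text
time_s: 41.95
tool_pos: [0.5868, -0.2373, 0.2507]
orientation: [-0.0, 0.996, 0.085, -0.001]
ft_force: [-0.3, -0.1, 0.5]
gripper_width: 0.586
grip_force: 0.0
```

Run:
```python
from h import *
get_image("top");get_image("top")
go((586.6,-236.3,186,9.9))
p,d=get_image("top");ps,ds=get_image("scene");cv2.imwrite("pics/s10f.png",ps)
for nm,bx,by in(("thin",436.4,141.5),("thick",440.2,72.1)):
  for n,D in(("scene",ds),("top",d)):
    P=cloud(n,D)*1000; m=(abs(P[...,0]-bx)<20)&(abs(P[...,1]-by)<20)&(P[...,2]>51)&(P[...,2]<110); Q=P[m]
    print(nm,n,len(Q),"top z",np.percentile(Q[:,2],95).round(1) if len(Q) else 0)
    for lo,hi in((51,60),(60,70),(70,80),(84,95)):
        q=Q[(Q[:,2]>lo)&(Q[:,2]<=hi)]
        if len(q): print(lo,len(q),q.mean(0).round(1))
# tab: yellow pixels in scene above lid
P=cloud("scene",ds)*1000; h=cv2.cvtColor(ps,cv2.COLOR_BGR2HSV)
m=(P[...,2]>158)&(P[...,2]<205)&(abs(P[...,0]-585)<40)&(abs(P[...,1]+236)<40); print("tab pts",m.sum(),P[m].mean(0),P[m].min(0),P[m].max(0))
```

```text
t 42.05 tcp [ 586.8 -235.5  251.4] yaw 9.93 tilt 0.03 w 49.9 F [-1.3 -0.3 -0.3] grip 0.0
wp0: turnz 0.03 then shift mm [-0.3  0.7 65.4] len 65.0
thin scene 83 top z 89.8
51 12 [432.5 146.5  55.4]
60 18 [433.3 146.8  65.4]
70 17 [432.4 145.9  74.9]
84 30 [433.  144.1  87.6]
thin top 42 top z 88.8
51 5 [437.1 134.8  54.7]
60 5 [436.  135.8  66.1]
70 2 [435.3 134.7  75.6]
84 28 [436.9 140.2  86.9]
thick scene 125 top z 89.8
51 18 [435.9  79.8  55.9]
60 25 [436.4  79.1  64.7]
70 22 [437.4  79.3  74.5]
84 50 [437.3  74.1  87.8]
thick top 78 top z 90.1
51 5 [438.   62.3  53.4]
60 4 [442.1  63.2  62.9]
70 2 [441.7  62.7  77.2]
84 64 [440.   70.1  87.6]
tab pts 141 [ 580.08057983 -231.59430923  172.63068203] [ 561.20242498 -274.74664988  158.07632707] [ 596.39727654 -198.79797602  200.15132177]
```

Both pins are seated, heads at about 88 mm. Now I pinch the tab and shut the cover.

Emit:
move_arm([
  [[0, 0.0007, 0.01, 0, 0, 0], [0, 0, 0.013, 0, 0, 0], [0, 0, 0.013, 0, 0, 0], [0, 0, 0.013, 0, 0, 0], [0, 0, 0.01, 0, 0, 0], [0, 0, 0.006, 0, 0, 0], [0, 0, 0, 0, 0, 0], [0, 0, 0, 0, 0, 0], [0, 0, 0, 0, 0, 0], [0, 0, 0, 0, 0, 0]],
])

```text
time_s: 43.15
tool_pos: [0.5876, -0.2372, 0.187]
orientation: [0.0, 0.996, 0.086, 0.001]
ft_force: [-0.4, 0.1, 0.2]
gripper_width: 0.585
grip_force: 0.0
```

Emit:
move_arm([
  [[0, 0, 0, 0, 0, 0], [0, 0, 0, 0, 0, 0], [0, 0, 0, 0, 0, 0], [0, 0, 0, 0, 0, 0], [0, 0, 0, 0, 0, 0], [0, 0, 0, 0, 0, 0], [0, 0, 0, 0, 0, 0], [0, 0, 0, 0, 0, 0], [0, 0, 0, 0, 0, 0], [0, 0, 0, 0, 0, 0]],
], fingers=0.008)

```text
time_s: 44.15
tool_pos: [0.5871, -0.2358, 0.1867]
orientation: [-0.001, 0.996, 0.087, -0.0]
ft_force: [-2.2, 4.3, 4.2]
gripper_width: 0.199
grip_force: 59.7
```

Run:
```python
from h import *
go((586.6,-236.3,186,9.9))
s,p,R=pose(); p=p*1000; t=np.radians(9.9)
r=(p[0]-546.6)*np.cos(t)+(p[1]+243.3)*np.sin(t); z=p[2]-45.5; print("rel",r,z,np.hypot(r,z))
L=np.hypot(r,z); al=np.arctan2(z,-r); print(al, al-np.arctan2(15,145))
```

```text
t 44.15 tcp [ 587.1 -235.8  186.7] yaw 9.94 tilt 0.1 w 17.0 F [-2.2  4.3  4.2] grip 59.7
wp0: turnz 0.04 then shift mm [-0.5  0.5  0.7] len 1.0
rel 41.152506412050435 141.1682025669779 147.04417771535586
1.85444972615959 1.7513681176368898
```

```bash
python3 -c "
import numpy as np
a=np.linspace(1.854,0.125,31);P=147*np.c_[-np.cos(a),np.sin(a)];d=np.diff(P,axis=0)/1000
r=np.c_[d[:,0],0*d[:,0],-d[:,1]].round(4)
for k in range(3): print(r[10*k:10*k+10].tolist())"
```

```text
[[-0.0082, -0.0, -0.0021], [-0.0083, -0.0, -0.0017], [-0.0084, -0.0, -0.0012], [-0.0084, -0.0, -0.0007], [-0.0085, -0.0, -0.0002], [-0.0085, -0.0, 0.0003], [-0.0084, -0.0, 0.0008], [-0.0084, -0.0, 0.0013], [-0.0083, -0.0, 0.0017], [-0.0082, -0.0, 0.0022]]
[[-0.008, -0.0, 0.0027], [-0.0079, -0.0, 0.0031], [-0.0077, -0.0, 0.0036], [-0.0075, -0.0, 0.004], [-0.0072, -0.0, 0.0044], [-0.0069, -0.0, 0.0049], [-0.0067, -0.0, 0.0052], [-0.0063, -0.0, 0.0056], [-0.006, -0.0, 0.006], [-0.0056, -0.0, 0.0063]]
[[-0.0053, -0.0, 0.0066], [-0.0049, -0.0, 0.0069], [-0.0045, -0.0, 0.0072], [-0.0041, -0.0, 0.0074], [-0.0036, -0.0, 0.0077], [-0.0032, -0.0, 0.0079], [-0.0027, -0.0, 0.008], [-0.0023, -0.0, 0.0082], [-0.0018, -0.0, 0.0083], [-0.0013, -0.0, 0.0084]]
```

Emit:
move_arm([
  [[-0.0082, 0, -0.0021, 0, 0, 0], [-0.0083, 0, -0.0017, 0, 0, 0], [-0.0084, 0, -0.0012, 0, 0, 0], [-0.0084, 0, -0.0007, 0, 0, 0], [-0.0085, 0, -0.0002, 0, 0, 0], [-0.0085, 0, 0.0003, 0, 0, 0], [-0.0084, 0, 0.0008, 0, 0, 0], [-0.0084, 0, 0.0013, 0, 0, 0], [-0.0083, 0, 0.0017, 0, 0, 0], [-0.0082, 0, 0.0022, 0, 0, 0]],
])

```text
time_s: 45.15
tool_pos: [0.5056, -0.2502, 0.1862]
orientation: [-0.001, 0.996, 0.087, 0.002]
ft_force: [3.9, 6.2, 1.3]
gripper_width: 0.196
grip_force: 60.7
```

Emit:
move_arm([
  [[-0.008, 0, 0.0027, 0, 0, 0], [-0.0079, 0, 0.0031, 0, 0, 0], [-0.0077, 0, 0.0036, 0, 0, 0], [-0.0075, 0, 0.004, 0, 0, 0], [-0.0072, 0, 0.0044, 0, 0, 0], [-0.0069, 0, 0.0049, 0, 0, 0], [-0.0067, 0, 0.0052, 0, 0, 0], [-0.0063, 0, 0.0056, 0, 0, 0], [-0.006, 0, 0.006, 0, 0, 0], [-0.0056, 0, 0.0063, 0, 0, 0]],
])

```text
time_s: 46.15
tool_pos: [0.4358, -0.2626, 0.1406]
orientation: [-0.001, 0.996, 0.086, 0.0]
ft_force: [-2.8, 4.4, 3.9]
gripper_width: 0.199
grip_force: 62.9
```

Emit:
move_arm([
  [[-0.0053, 0, 0.0066, 0, 0, 0], [-0.0049, 0, 0.0069, 0, 0, 0], [-0.0045, 0, 0.0072, 0, 0, 0], [-0.0041, 0, 0.0074, 0, 0, 0], [-0.0036, 0, 0.0077, 0, 0, 0], [-0.0032, 0, 0.0079, 0, 0, 0], [-0.0027, 0, 0.008, 0, 0, 0], [-0.0023, 0, 0.0082, 0, 0, 0], [-0.0018, 0, 0.0083, 0, 0, 0], [-0.0013, 0, 0.0084, 0, 0, 0]],
])

```text
time_s: 47.15
tool_pos: [0.4022, -0.2686, 0.063]
orientation: [-0.001, 0.996, 0.086, -0.0]
ft_force: [-4.0, 4.1, 3.8]
gripper_width: 0.195
grip_force: 73.0
```

Run:
```python
from h import *
get_image("scene");get_image("scene");go((402.8,-268.4,62.2,9.9))
```

```text
t 47.25 tcp [ 402.1 -268.6   62.5] yaw 9.88 tilt 0.09 w 17.1 F [-3.   3.8  3.7] grip 73.0
wp0: turnz -0.02 then shift mm [ 0.7 -0.1  0.3] len 1.0
```

Emit:
move_arm([
  [[0, 0, 0, 0, 0, 0], [0, 0, 0, 0, 0, 0], [0, 0, 0, 0, 0, 0], [0, 0, 0, 0, 0, 0], [0, 0, 0, 0, 0, 0], [0, 0, -0.015, 0, 0, 0], [0, 0, -0.03, 0, 0, 0], [0, 0, -0.04, 0, 0, 0], [0, 0, -0.045, 0, 0, 0], [0, 0, -0.045, 0, 0, 0]],
], fingers=0.05)

```text
time_s: 48.25
tool_pos: [0.4025, -0.2688, 0.2398]
orientation: [-0.0, 0.996, 0.086, -0.0]
ft_force: [1.0, -1.4, 0.3]
gripper_width: 0.588
grip_force: 0.0
```

Emit:
move_arm([
  [[-0.025, 0.035, 0, 0, 0, 0], [-0.025, 0.035, 0, 0, 0, 0], [-0.025, 0.035, 0, 0, 0, 0], [-0.025, 0.035, 0, 0, 0, 0], [-0.025, 0.035, 0, 0, 0, 0], [-0.025, 0.035, 0, 0, 0, 0], [0, 0.04, 0, 0, 0, 0], [0, 0.04, 0, 0, 0, 0], [0, 0, 0, 0, 0, 0], [0, 0, 0, 0, 0, 0]],
])

```text
time_s: 49.25
tool_pos: [0.3046, -0.5807, 0.2369]
orientation: [-0.001, 0.996, 0.086, -0.0]
ft_force: [0.3, 0.5, -0.3]
gripper_width: 0.58
grip_force: 0.0
```

```bash
cat > fin.py <<'E'
from h import *
p,d=get_image("top");ps,ds=get_image("scene");go()
D=np.median([d]+[get_image("top")[1] for _ in range(6)],axis=0);DS=np.median([ds]+[get_image("scene")[1] for _ in range(6)],axis=0)
P=cloud("top",D)*1000;Z=P[...,2];S=cloud("scene",DS)*1000
def bl(m,roi,z,nm,mn=8):
    x0,x1,y0,y1=roi;mm=np.zeros((480,640),np.uint8);mm[y0:y1,x0:x1]=m[y0:y1,x0:x1];n,l,s,c=cv2.connectedComponentsWithStats(mm)
    for k in range(1,n):
        if s[k,4]>=mn:
            r=cv2.minAreaRect(onz("top",np.argwhere(l==k)[:,::-1],z/1000)[:,:2].astype(np.float32)*1000);print(nm,s[k,4],np.round(r[0],1),np.round(r[1],1),round(r[2],1),"z",np.percentile(Z[l==k],[5,50,95]).round(1))
h=cv2.cvtColor(p,cv2.COLOR_BGR2HSV)
bl((Z>85)&(Z<120),(370,490,230,340),99.5,"cover",100)
m=(Z>94)&(Z<106);m[:, :370]=0;m[340:]=0;m[:240]=0;m[:,490:]=0
A=P[m];print("cover plane slope",np.linalg.lstsq(np.c_[A[:,:2],np.ones(len(A))],A[:,2],rcond=None)[0])
bl((Z>35)&(Z<60),(320,360,265,330),50,"scraper",100)
bl((h[...,1]>90)&(h[...,0]<30)&(Z<25),(170,220,266,338),8,"offcut",20)
for nm,bx,by in(("thin",436.4,141.5),("thick",440.2,72.1)):
    for n,C in(("top",P),("scene",S)):
        m=(abs(C[...,0]-bx)<20)&(abs(C[...,1]-by)<20)&(C[...,2]>53)&(C[...,2]<110);Q=C[m];T=Q[Q[:,2]>85]
        print(nm,n,"top",np.median(T,axis=0).round(1))
        B=Q[(Q[:,2]<82)]
        if n=="scene": print("  side slope x,y:",np.polyfit(B[:,2],B[:,0],1)[0].round(3),np.polyfit(B[:,2],B[:,1],1)[0].round(3),len(B))
for nm,r,z in(("jar1",(208,228,240,260),34),("jar2",(445,465,328,348),34),("glue",(335,356,222,246),90)): bl((Z>18)&(Z<130),r,z,nm,40)
E
python3 fin.py
```

```text
t 49.35 tcp [ 305.  -579.7  238.2] yaw 9.93 tilt 0.05 w 50.0 F [1.2 0.6 0.1] grip 0.0
cover 4250 [ 490.7 -251.4] [115.4 182.9] 10.0 z [ 98.   99.5 100.8]
cover plane slope [ 1.16128234e-03 -1.09292053e-03  9.86185984e+01]
scraper 394 [469.4 -61.9] [87.6 24.2] 2.7 z [45.4 49.4 51.2]
offcut 46 [475.3 268.8] [19.2 12.2] 0.8 z [10.3 11.4 12.8]
offcut 39 [439.7 245.7] [14.6 12. ] 2.4 z [ 8.8 10.4 12.6]
thin top top [435.5 140.5  88. ]
thin scene top [432.7 143.   88.1]
  side slope x,y: -0.039 -0.015 50
thick top top [440.6  69.9  87.7]
thick scene top [437.2  74.2  88.1]
  side slope x,y: -0.028 0.045 72
jar1 103 [579.6 233.8] [24.  26.6] 0.7 z [19.3 33.2 34.7]
jar2 108 [ 372.1 -330.7] [23.  26.2] 0.3 z [19.6 33.6 35.6]
glue 144 [607.6 -67.4] [29.9 27.3] 0.4 z [27.7 49.4 75.4]
```

Run:
```python
from h import *
p,d=get_image("top");P=cloud("top",d)*1000;h=cv2.cvtColor(p,cv2.COLOR_BGR2HSV)
m=((h[...,1]>70)&(h[...,0]<21)).astype(np.uint8);mm=np.zeros_like(m);mm[270:330,172:232]=m[270:330,172:232]
n,l,s,c=cv2.connectedComponentsWithStats(mm)
for k in range(1,n):
    if s[k,4]>8: print(s[k],c[k].round(1),np.median(P[l==k],axis=0).round(1),P[l==k][:,2].max().round(1))
```

```text
[223 270   9   5  43] [227.2 272. ] [524.9 215.9  -0.9] 15.6
[214 285   6  12  63] [216.7 290.3] [480.4 235.4  13.9] 19.8
[200 287   8  11  74] [203.7 292.1] [475.2 267.6  11.3] 15.6
[209 303   9   8  65] [212.9 306.6] [439.8 244.1  10.7] 15.1
[224 324   8   6  48] [227.5 326.5] [393.5 209.7  -0.5] 8.6
```

All checks hold, so I hand the job in.

```bash
python3 -c "
from plant import *
print(finish_job())"
```

```text
the job is handed in; nothing more can be done
None
```

The job is handed in with no verdict returned; my last measurements show all three offcuts in the tray, both pins seated upright (thin in bore c, thick in bore a), the scraper standing on the bench, the case shut, and the glue bottle and jars unmoved.

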